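# Mount fired tiles on a sample board along a straightedge

## Task

Mount the fired tiles on the sample board: first draw the straightedge out from under the tile stack, leaving the tiles stacked level in their crib, and lay it on the bench flush against the board's front edge (the one the tape patches run up to) so that it spans that whole edge. Then take the tiles one at a time from the top of the stack, set each glazed side up, centred on a free tape patch with a short end against the straightedge, and press it down firmly before fetching the next. Leave the straightedge lying flush as a stop while the tape takes, and do not disturb the other things on the bench.

Things in the scene. Friction and masses are not known exactly. Their poses are not given: they have to be found in the camera images.
- board: plywood sample board, 150 (x) x 336 (y) x 6 mm thick, stuck to the bench. Origin: centre of its underside. Its front edge is the 336 mm edge at its own x = -75 mm (nearest the robot). Four pale tape patches, 72 (x) x 40 (y) mm, of no real thickness, run in from the front edge; a small blank white label lies beyond each
- patch_0 (a point): where the centre of a tile's underside belongs on one tape patch: 45 mm in from the board's front edge, at the patch's mid-line, on the board's top (board frame x = -30, y = 126, z = 6 mm)
- patch_1 (a point): where the centre of a tile's underside belongs on one tape patch: 45 mm in from the board's front edge, at the patch's mid-line, on the board's top (board frame x = -30, y = 42, z = 6 mm)
- patch_2 (a point): where the centre of a tile's underside belongs on one tape patch: 45 mm in from the board's front edge, at the patch's mid-line, on the board's top (board frame x = -30, y = -42, z = 6 mm)
- patch_3 (a point): where the centre of a tile's underside belongs on one tape patch: 45 mm in from the board's front edge, at the patch's mid-line, on the board's top (board frame x = -30, y = -126, z = 6 mm)
- crib: wooden tile crib, fixed: two runners 12 mm high (own y = +-19 to +-45 mm, x = -62 to 50), bare bench between them, joined at the back (x = 50 to 62) by a board 60 mm high, open at the front (-x). 8 mm side dowels, tops 58 mm up, at x = +-32, y = +-33.5 mm. Origin: on the bench under the stack's middle. Tiles lie long side along its x, on the runners once the straightedge is out
- crib_mouth (a point): mid-point on the bench between the two front dowels of the crib (8 mm thick, tops 58 mm up, 47 mm apart between centres; crib frame x = -51, y = 0): they stop the tiles but let the straightedge through
- straightedge: aluminium box-section straightedge with black end plugs, 360 (x) x 30 (y) x 15 (z) mm, 0.36 kg. Origin: centre of its underside; long axis = its x. At the start it lies on the bench in the crib's gap, under the tiles, which rest on it; about 265 mm of it stick out of the crib's open front (crib -x), and drawn some 110 mm that way it is clear
- straightedge_a (a point): point on the straightedge's centre line, 175 mm from its middle (+x), half-way up
- straightedge_b (a point): point on the straightedge's centre line, 175 mm from its middle (-x), half-way up
- tile_0: fired tile, 90 (x) x 54 (y) x 9 (z) mm, 0.09 kg, pale glazed upper face and red clay body; all tiles are alike. Origin: centre of its underside. Three or four tiles are present, stacked in the crib (a higher number lies higher); an absent one reads None
- tile_1: fired tile, 90 (x) x 54 (y) x 9 (z) mm, 0.09 kg, pale glazed upper face and red clay body; all tiles are alike. Origin: centre of its underside. Three or four tiles are present, stacked in the crib (a higher number lies higher); an absent one reads None
- tile_2: fired tile, 90 (x) x 54 (y) x 9 (z) mm, 0.09 kg, pale glazed upper face and red clay body; all tiles are alike. Origin: centre of its underside. Three or four tiles are present, stacked in the crib (a higher number lies higher); an absent one reads None
- tile_3: fired tile, 90 (x) x 54 (y) x 9 (z) mm, 0.09 kg, pale glazed upper face and red clay body; all tiles are alike. Origin: centre of its underside. Three or four tiles are present, stacked in the crib (a higher number lies higher); an absent one reads None
- jar_a: dark jar with black cap, 48 mm across, height 60 mm; bystander, leave it alone. Origin: centre of its underside
- jar_b: jar with dark cap, 52 mm across, height 70 mm; bystander, leave it alone. Origin: centre of its underside
- cup: clear plastic cup, 72 mm across, height 70 mm; bystander, leave it alone. Origin: centre of its underside
- rib: flat wooden rib 48x104x8 mm; bystander, leave it alone. Origin: centre of its underside
- kring: ceramic ring 68 mm across, height 12 mm; bystander, leave it alone. Origin: centre of its underside

How it is judged:
By the outcome, as a careful person would: the job done as asked, in the order asked, and still so for the second after the job is handed in, with the robot touching nothing.
Of tile_0, tile_1, tile_2, tile_3 only 3 to 4 are there at a start; the rules pass over those that are not, and their reading is None.
At some moment in a run one of straightedge may be knocked a few centimetres aside while the robot is not near it.
Once in a run the grip may slacken for a moment while it holds something.
It also fails if it takes over 210 s, if anything falls off the work surface, if the arm or the gripper's body presses on something with over 40 N, if the wrist force passes 120 N, or if a joint passes its speed limit or range.

## Robot

A 6-joint arm with a two-finger parallel gripper is mounted at the origin on a cart in front of the work surface, level with it; the furniture and walls round the work are solid. World frame = base frame: x ahead of the robot, y to its left, z up, the work surface at z = 0. Lengths are in m, angles in rad, forces in N, time in s.
With the tool pointing down it reaches from about 0.35 to 0.975 m from the base axis. Payload 4.9 kg.
Tool frame: the origin (TCP) lies midway between the tips of the shut fingers; the grasp point (between the pads) lies 19 mm behind it; z points along the fingers, y is the direction in which the jaws open and shut (so a half turn about z gives the same grasp; the last joint's range is limited). The gripper opens to 85 mm and grips with 20 to 120 N. Pads are 22 mm wide; open, the fingers measure 114 mm over their backs; the gripper's body (76 mm by 85 mm) begins 54 mm behind the grasp point. The pads swing forward as they close: fully open they stand 13 mm farther back than shut.
Start: joints at [1.074, 0.053, 1.613, -0, 1.476, -0.119], TCP at [0.231, 0.581, 0.231] pointing down, gripper open.
Joint ranges: [-3.01, 3.01], [-1.01, 2.22], [0.06, 2.58], [-1.02, 4.17], [0.09, 2.62], [-3.14, 3.14]. Speed limits (rad/s): [2.57, 2.57, 3.14, 3.14, 3.14, 3.14].

## Interface

Orientations are given as a unit quaternion [w, x, y, z].
In Python, from plant import manip, cams gives the robot as it stands.
- The arm moves only by the tool jog_arm, never from a script. Its argument "targets" is a list of rows, each a list of 4 numbers: the shift along the tool's x, y, z in m, then the turn about the tool's z in degrees. A call has 1 to 5 rows; each row is the pose to reach, as a shift and turn from the pose commanded when the call began, along the tool's axes at that moment; what a row does not reach only later rows make up. A row lasts 1/12 s, in which the tool goes at most 41.7 mm and 7.16 degrees, less where a joint would pass 70% of its speed; a pose out of reach is approached as far as the arm can. A call with a gripper value outside its range is refused whole. "fingers" is the opening, from 0 (shut) to 1 (fully open), set as the call begins (left out, the last holds). The fingers move at their own pace and stop on an object; the grip force is fixed at half the most. Time passes only in rows, so rows that repeat a pose let the fingers close. It gives the time, the measured TCP pose, the force and the opening at its end, in the units of the state.
- manip.state(): the state, without advancing time (a new reading comes with each control period).
- cams.grab_frame(name): name is "side" or "top" or "wrist"; returns the picture (420x560x3 uint8, red, green, blue); there is no depth.
- cams.get_calibration(name): a dict with "camera_matrix" (3x3 intrinsics, pixels), "cam_to_world" (4x4, takes a point from camera to world coordinates). Camera axes: x right, y up, looking along -z (the intrinsics and any distortion apply to the point x, -y, -z); pixel columns grow to the right and rows downward; lengths in m; the calibration is good to about 2 mm. A picture is of the moment at which its call begins: read the wrist's pose just before it. get_calibration takes no time and is no camera call; for the wrist camera it gives the pose at the moment of the call.
- manip.job_done(): hands the job in, once; it reports no verdict.
The state is a dict: "time": time; "joint_pos": joint angles; "joint_vel": joint speeds; "joint_efforts": joint torques, N m; "tool_pos": TCP position; "tool_rot": TCP orientation; "contact_force": force on the tool from outside, world axes, zero at the start; "ft_torque": the same for the moment, N m; "gripper_width": opening from 0.0 (shut) to 1.0 (fully open).
Only numpy, scipy, OpenCV 4.12 (cv2) and the standard library are available. Lean on these libraries where they do the work, as an engineer would, in place of code of your own. Each camera call takes 0.05 s, during which the arm holds its last target. There are 200 camera calls.

## Working session

There is one attempt and no reset: what is moved stays moved. The work goes in short steps, Python scripts to look and compute and a tool call to move; the robot and the scene stay as the last step left them, time stands still between calls to the robot, and variables do not carry over. Pictures are saved under pics/ and viewed, about 12 in all and at most 16, crops included, and the job is handed in when it is done.

Besides the shell and the picture viewer there is one more tool, called in YAML: its name, and indented under it one key for each argument. jog_arm: Moves the arm, as the interface text tells. Its arguments: {"type":"object","properties":{"targets":{"type":"array"},"fingers":{"type":"number"}},"required":["targets"]}

```bash
ls; mkdir -p pics; cat > h.py <<'E'
from plant import manip,cams
import numpy as np,cv2
def snap(n,f):
    im=cams.grab_frame(n); cv2.imwrite('pics/'+f,cv2.cvtColor(im,cv2.COLOR_RGB2BGR)); return im
def ray(c,uv):
    K=np.array(c['camera_matrix']);T=np.array(c['cam_to_world'])
    d=cv2.undistortPoints(np.array([[uv]],float),K,np.array(c.get('distortion',c.get('dist_coeffs',np.zeros(5))),float))[0,0]
    return T[:3,3],T[:3,:3]@np.array([d[0],-d[1],-1])
def at(c,uv,z):
    o,d=ray(c,uv); return o+d*(z-o[2])/d[2]
def proj(c,p):
    K=np.array(c['camera_matrix']);T=np.array(c['cam_to_world'])
    q=T[:3,:3].T@(np.array(p)-T[:3,3]); q=np.array([q[0],-q[1],-q[2]])
    return cv2.projectPoints(q[None],np.zeros(3),np.zeros(3),K,np.array(c.get('distortion',c.get('dist_coeffs',np.zeros(5))),float))[0][0,0]
E
python3 - <<'E'
from h import *
for n in('top','side','wrist'):
    snap(n,n+'0.png'); print(n,cams.get_calibration(n))
print(manip.state())
E
```

```text
pics
top {'camera_matrix': array([[417.54354859,   0.        , 280.50906944],
       [  0.        , 417.54354859, 208.78349317],
       [  0.        ,   0.        ,   1.        ]]), 'cam_to_world': array([[-0.26113688,  0.93761802, -0.2295212 ,  0.19091081],
       [-0.96529999, -0.25410584,  0.06021761,  0.20338197],
       [-0.00186157,  0.23728185,  0.97143907,  1.68348639],
       [ 0.        ,  0.        ,  0.        ,  1.        ]])}
side {'camera_matrix': array([[403.20162118,   0.        , 286.05408489],
       [  0.        , 403.20162118, 210.10072821],
       [  0.        ,   0.        ,   1.        ]]), 'cam_to_world': array([[-9.94330267e-01,  5.20787624e-02, -9.27098857e-02,
         4.23950375e-01],
       [-1.06335244e-01, -4.90005101e-01,  8.65209695e-01,
         1.23138280e+00],
       [-3.69266742e-04,  8.70162516e-01,  4.92764711e-01,
         7.33936727e-01],
       [ 0.00000000e+00,  0.00000000e+00,  0.00000000e+00,
         1.00000000e+00]])}
wrist {'camera_matrix': array([[317.45992508,   0.        , 277.03082446],
       [  0.        , 317.45992508, 212.26135
[... 313 characters left out ...]
   ]])}
{'time': 0.15, 'joint_pos': array([ 1.07400351e+00,  5.32117713e-02,  1.61397064e+00, -8.20080528e-06,
        1.47602077e+00, -1.19023972e-01]), 'joint_vel': array([-0.0010315 , -0.00101428, -0.00275294, -0.00089159,  0.00172353,
       -0.00040549]), 'joint_efforts': array([-6.26845213e-05, -3.94243348e+01, -3.70721912e+01, -1.77748502e-04,
        4.66741389e-03, -1.57903054e-05]), 'tool_pos': array([0.2303108 , 0.58049224, 0.23034613]), 'tool_rot': array([-2.40159048e-04,  1.87762831e-01,  9.82214066e-01, -7.68630914e-04]), 'contact_force': array([ 0.05521914, -0.71153777, -0.86616168]), 'ft_torque': array([0.0386046 , 0.03346497, 0.01164718]), 'gripper_width': 0.994758225378425}
```

View pics/top0.png

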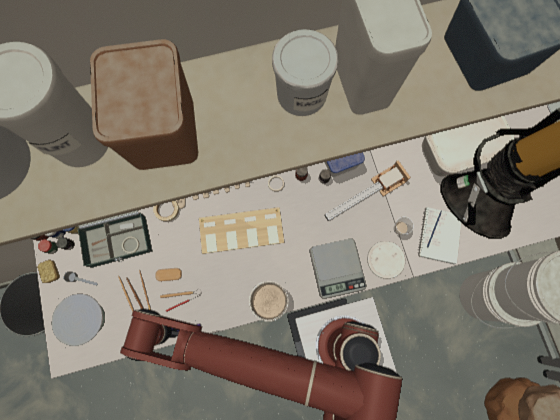

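View pics/side0.png

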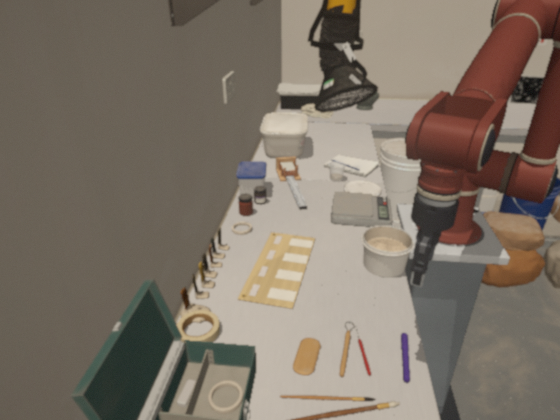

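The top view shows the board at about (199–284, 208–253), the straightedge from (327,216) to (380,187), and the crib at (393,178). The robot is at (355,345). Next I'll crop in on that area.

```bash
python3 - <<'E'
from h import *
im=cv2.imread('pics/top0.png')[150:262,190:420]
cv2.imwrite('pics/crop0.png',cv2.resize(im,None,fx=3.4,fy=3.4,interpolation=cv2.INTER_CUBIC))
c=cams.get_calibration('top')
for p in [(327,216),(402,185),(199,218),(282,208),(285,243),(201,253),(283,340)]: print(p,at(c,p,0).round(3))
print(proj(c,[0,0,0]))
E
```

```text
(327, 216) [ 0.509 -0.078  0.   ]
(402, 185) [ 0.554 -0.421  0.   ]
(199, 218) [0.639 0.434 0.   ]
(282, 208) [ 0.59   0.092 -0.   ]
(285, 243) [0.446 0.119 0.   ]
(201, 253) [0.495 0.458 0.   ]
(283, 340) [0.084 0.226 0.   ]
[345.41529305 345.92632362]
```

View pics/crop0.png

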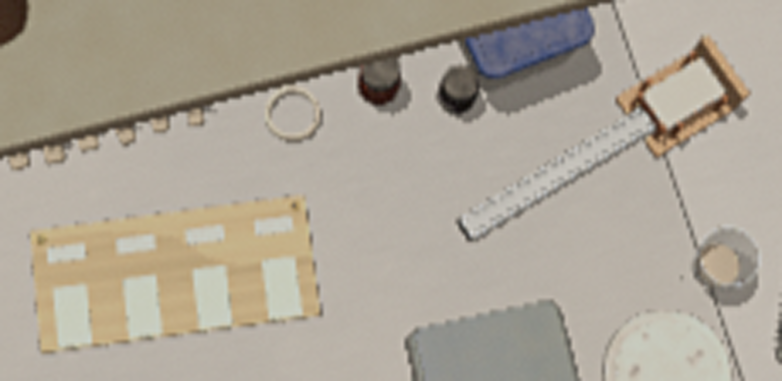

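```bash
python3 - <<'E'
from h import *
c=cams.get_calibration('top')
P=lambda x,y,z:at(c,(x/3.4+190-.35,y/3.4+150-.35),z)[:2].round(4)
b=[P(*p,.006) for p in [(32,232),(305,197),(321,314),(42,351)]];print('board FL..',b)
m=np.mean(b,0);f=b[3]-b[2];print('c',m,'yaw of y axis',np.degrees(np.arctan2(f[1],f[0])),np.linalg.norm(f))
s=[P(*p,.015) for p in[(459,219),(474,240),(638,112),(655,134)]];print(s)
d=(s[2]+s[3]-s[0]-s[1])/2;print('edge end',(s[0]+s[1])/2,'dir to crib',d,np.degrees(np.arctan2(d[1],d[0])))
t=[P(*p,.048) for p in[(640,97),(706,59),(726,92),(664,134)]];print('tile',t,np.mean(t,0))
print('crib back',P(706,38,.06),P(748,92,.06))
for n,p in dict(kring=(293,113),jara=(380,85),jarb=(458,92),cup=(725,265),box=(410,340),plate=(660,365)).items(): print(n,P(*p,0))
print(P(410,330,.03),P(553,300,.03),P(660,311,0.0))
E
```

```text
board FL.. [array([0.6377, 0.433 ]), array([0.5934, 0.1027]), array([0.4496, 0.1217]), array([0.4933, 0.4528])]
c [0.5435  0.27755] yaw of y axis 82.48131410936551 0.3339714059616481
[array([ 0.5163, -0.0689]), array([ 0.4867, -0.0789]), array([ 0.5881, -0.3195]), array([ 0.5559, -0.3307])]
edge end [ 0.5015 -0.0739] dir to crib [ 0.0705 -0.2512] -74.32307240788114
tile [array([ 0.5976, -0.3175]), array([ 0.6226, -0.41  ]), array([ 0.5764, -0.4197]), array([ 0.5458, -0.3306])] [ 0.5856  -0.36945]
crib back [ 0.6449 -0.4142] [ 0.5667 -0.4405]
kring [0.7023 0.0887]
jara [ 0.7091 -0.0253]
jarb [ 0.6749 -0.1164]
cup [ 0.3806 -0.3649]
box [0.3926 0.0273]
plate [ 0.2864 -0.2508]
[0.4003 0.0271] [ 0.3905 -0.1454] [ 0.3479 -0.2714]
```

```bash
cat >> h.py <<'E'
def phi():
    w,x,y,z=manip.state()['tool_rot']; return np.degrees(np.arctan2(2*(x*y+w*z),1-2*(y*y+z*z)))
def plan(x,y,z,ph=None,step=.04):
    s=manip.state(); p=np.array(s['tool_pos']); f=phi(); r=np.radians(f)
    d=np.array([x,y,z])-p; t=[d[0]*np.cos(r)+d[1]*np.sin(r),d[0]*np.sin(r)-d[1]*np.cos(r),-d[2]]
    t=np.array(t); n=max(1,np.linalg.norm(t)/(5*step))
    print('t',round(s['time'],1),'at',p.round(4),'phi',round(f,2),'F',s['contact_force'].round(1),'g',round(s['gripper_width'],3))
    print('shift total',t.round(4),'calls of 5 rows',round(n,2),'per call',(t/n).round(4),'turn',None if ph is None else round(-((ph-f+180)%360-180),2))
E
python3 -c "
from h import *
plan(.55,-.247,.15,105.7)"
```

```text
t 0.1 at [0.2303 0.5805 0.2303] phi 158.36 F [ 0.1 -0.7 -0.9] g 0.995
shift total [-0.6024 -0.6512  0.0803] calls of 5 rows 4.45 per call [-0.1353 -0.1462  0.018 ] turn 52.66
```

jog_arm:
  targets:
    - [-0.135, -0.146, 0.0, 0]
    - [-0.135, -0.146, 0.0, 0]
    - [-0.135, -0.146, 0.0, 0]
    - [-0.135, -0.146, 0.0, 0]
    - [-0.135, -0.146, 0.0, 0]

```text
time: 0.57
tool_pos: [0.3024, 0.3929, 0.2308]
tool_rot: [0.0, 0.188, 0.982, -0.001]
contact_force: [1.1, -0.0, 0.1]
gripper_width: 0.996
```

jog_arm:
  targets:
    - [-0.135, -0.146, 0.0, 0]
    - [-0.135, -0.146, 0.0, 0]
    - [-0.135, -0.146, 0.0, 0]
    - [-0.135, -0.146, 0.0, 0]
    - [-0.135, -0.146, 0.0, 0]

```text
time: 0.98
tool_pos: [0.374, 0.2074, 0.2311]
tool_rot: [0.0, 0.188, 0.982, -0.0]
contact_force: [1.8, -1.0, -0.1]
gripper_width: 1.001
```

jog_arm:
  targets:
    - [-0.135, -0.146, 0.0, 0]
    - [-0.135, -0.146, 0.0, 0]
    - [-0.135, -0.146, 0.0, 0]
    - [-0.135, -0.146, 0.0, 0]
    - [-0.135, -0.146, 0.0, 0]

```text
time: 1.4
tool_pos: [0.4457, 0.0216, 0.2312]
tool_rot: [0.0, 0.189, 0.982, -0.0]
contact_force: [0.5, 0.4, 0.5]
gripper_width: 0.997
```

jog_arm:
  targets:
    - [-0.135, -0.146, 0.0, 0]
    - [-0.135, -0.146, 0.0, 0]
    - [-0.135, -0.146, 0.0, 0]
    - [-0.135, -0.146, 0.0, 0]
    - [-0.135, -0.146, 0.0, 0]

```text
time: 1.82
tool_pos: [0.5173, -0.1641, 0.2309]
tool_rot: [-0.0, 0.189, 0.982, -0.0]
contact_force: [-0.6, 0.1, -0.5]
gripper_width: 0.997
```

jog_arm:
  targets:
    - [-0.062, -0.067, 0.07, 0]
    - [-0.062, -0.067, 0.07, 35]
    - [-0.062, -0.067, 0.07, 35]
    - [-0.062, -0.067, 0.07, 35]
    - [-0.062, -0.067, 0.07, 35]

```text
time: 2.23
tool_pos: [0.5486, -0.2471, 0.1579]
tool_rot: [-0.003, 0.429, 0.903, 0.0]
contact_force: [0.6, 0.1, 0.3]
gripper_width: 1.002
```

jog_arm:
  targets:
    - [0, 0, 0, 20]
    - [0, 0, 0, 20]
    - [0, 0, 0, 20]
    - [0, 0, 0, 20]

```text
time: 2.57
tool_pos: [0.5497, -0.2462, 0.1608]
tool_rot: [-0.0, 0.576, 0.817, -0.0]
contact_force: [1.0, -0.5, -0.0]
gripper_width: 1.001
```

```bash
python3 - <<'E'
from h import *
plan(.55,-.247,.15,105.7)
c=cams.get_calibration('wrist');im=snap('wrist','w1.png')
np.save('w1.npy',c,allow_pickle=True)
cv2.imwrite('pics/w1b.png',cv2.resize(cv2.imread('pics/w1.png'),(800,600),interpolation=cv2.INTER_CUBIC))
E
```

```text
t 2.6 at [ 0.5497 -0.2462  0.1608] phi 109.61 F [ 1.  -0.5 -0. ] g 1.001
shift total [-0.0009  0.      0.0108] calls of 5 rows 1 per call [-0.0009  0.      0.0108] turn 3.91
```

View pics/w1b.png

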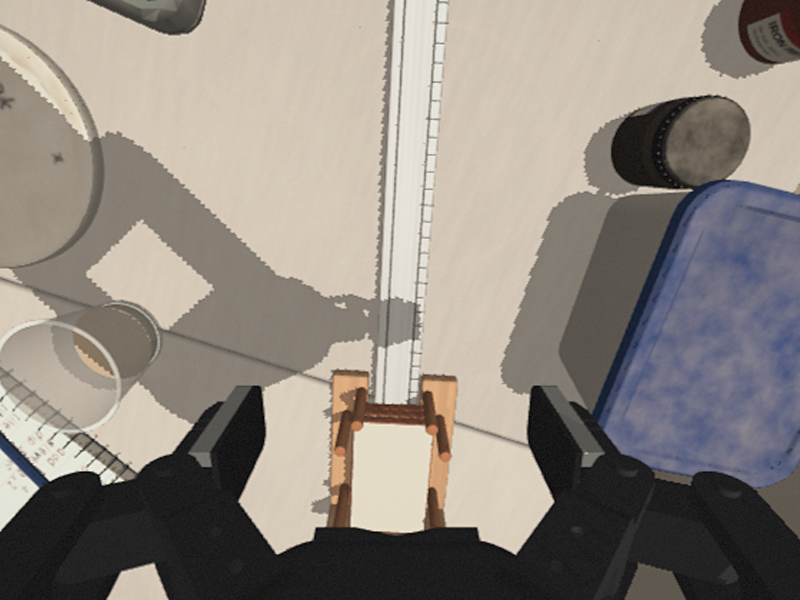

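```bash
python3 - <<'E'
from h import *
c=np.load('w1.npy',allow_pickle=True).item(); k=.7
Q=lambda x,y,z:at(c,(x*k,y*k),z)[:2]
for a,b in [((394,0),(377,400)),((447,0),(419,400))]:
    for z in(.015,):
        p,q=Q(*a,z),Q(*b,z);d=q-p;print(p.round(4),q.round(4),np.degrees(np.arctan2(d[1],d[0])))
print('runner fronts z12',[Q(*p,.012).round(4) for p in[(335,372),(456,377)]])
for zt in(.042,.051): print('tile front corners',zt,[Q(*p,zt).round(4) for p in[(358,423),(433,426)]])
print('dowel tops',[Q(*p,.058).round(4) for p in[(356,424),(433,427),(340,453),(445,457)]])
E
```

```text
[ 0.4959 -0.0931] [ 0.5673 -0.3312] -73.31098254899703
[ 0.5235 -0.0833] [ 0.5956 -0.3211] -73.11844459112208
runner fronts z12 [array([ 0.5324, -0.3217]), array([ 0.6147, -0.2966])]
tile front corners 0.042 [array([ 0.557 , -0.3367]), array([ 0.6045, -0.3222])]
tile front corners 0.051 [array([ 0.5559, -0.3311]), array([ 0.6018, -0.3171])]
dowel tops [array([ 0.5541, -0.3278]), array([ 0.5999, -0.3138]), array([ 0.5511, -0.3512]), array([ 0.615 , -0.3317])]
```

jog_arm:
  targets:
    - [0, 0, 0, 2.8]
    - [0, 0, 0, 2.8]
  fingers: 0.55

```text
time: 2.78
tool_pos: [0.5498, -0.2462, 0.1611]
tool_rot: [-0.0, 0.595, 0.804, -0.0]
contact_force: [-0.1, 0.0, 0.1]
gripper_width: 0.743
```

jog_arm:
  targets:
    - [0.0065, 0.007, 0.0, 0]
    - [0.0065, 0.007, 0.1, 0]
    - [0.0065, 0.007, 0.1, 0]
    - [0.0065, 0.007, 0.1, 0]
    - [0.0065, 0.007, 0.1, 0]

```text
time: 3.2
tool_pos: [0.551, -0.235, 0.055]
tool_rot: [-0.006, 0.595, 0.804, -0.001]
contact_force: [0.0, -0.3, -1.7]
gripper_width: 0.548
```

```bash
python3 - <<'E'
from h import *
plan(.5545,-.238,.009,106.8)
c=cams.get_calibration('wrist');im=snap('wrist','w2.png')
np.save('w2.npy',c,allow_pickle=True)
E
```

```text
t 3.2 at [ 0.551 -0.235  0.055] phi 107.04 F [ 0.  -0.3 -1.7] g 0.548
shift total [-0.0038  0.0024  0.046 ] calls of 5 rows 1 per call [-0.0038  0.0024  0.046 ] turn 0.24
```

View pics/w2.png

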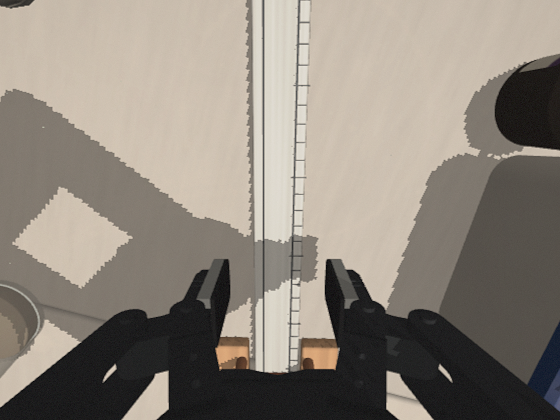

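The straightedge sits centred between the open fingers: edges at columns 257–302, fingers at 229–327, at row 262. I'll descend and grip it.

jog_arm:
  targets:
    - [0, 0, 0.04, 0]
    - [0, 0, 0.052, 0]
    - [0, 0, 0.052, 0]
    - [0, 0, 0.052, 0]

```text
time: 3.58
tool_pos: [0.5555, -0.2382, 0.0107]
tool_rot: [0.001, 0.595, 0.804, 0.0]
contact_force: [0.6, -0.7, 0.4]
gripper_width: 0.551
```

jog_arm:
  targets:
    - [0, 0, 0, 0]
    - [0, 0, 0, 0]
    - [0, 0, 0, 0]
    - [0, 0, 0, 0]
    - [0, 0, 0, 0]
  fingers: 0.0

```text
time: 4.0
tool_pos: [0.556, -0.2391, 0.0126]
tool_rot: [0.002, 0.595, 0.803, -0.0]
contact_force: [-3.4, -0.2, 4.3]
gripper_width: 0.314
```

jog_arm:
  targets:
    - [0, 0, 0, 0]
    - [0, 0, 0, 0]
    - [0, 0, 0, 0]

```text
time: 4.25
tool_pos: [0.556, -0.2391, 0.0126]
tool_rot: [0.002, 0.595, 0.803, -0.0]
contact_force: [-2.9, -0.2, 5.3]
gripper_width: 0.313
```

jog_arm:
  targets:
    - [0, 0, 0, 0]
    - [0, 0, 0, 0]
    - [0, 0, 0.004, 0]
    - [0, 0, 0.004, 0]
  fingers: 0.5

```text
time: 4.58
tool_pos: [0.5548, -0.2379, 0.0051]
tool_rot: [0.0, 0.595, 0.803, 0.0]
contact_force: [-1.6, 0.4, -1.0]
gripper_width: 0.499
```

jog_arm:
  targets:
    - [0, 0, 0, 0]
    - [0, 0, 0, 0]
    - [0, 0, 0, 0]
    - [0, 0, 0, 0]
    - [0, 0, 0, 0]
  fingers: 0.0

```text
time: 5.0
tool_pos: [0.5549, -0.2379, 0.0055]
tool_rot: [-0.0, 0.596, 0.803, 0.0]
contact_force: [-0.8, 0.6, 2.1]
gripper_width: 0.328
```

jog_arm:
  targets:
    - [0, 0, 0, 0]
    - [0, 0, 0, 0]

```text
time: 5.17
tool_pos: [0.5549, -0.2379, 0.0055]
tool_rot: [0.0, 0.596, 0.803, 0.0]
contact_force: [-1.1, 1.7, 2.2]
gripper_width: 0.333
```

jog_arm:
  targets:
    - [0.01, 0, 0, 0]
    - [0.02, 0, 0, 0]
    - [0.02, 0, 0, 0]

```text
time: 5.42
tool_pos: [0.5487, -0.2177, 0.0054]
tool_rot: [0.0, 0.595, 0.804, -0.0]
contact_force: [0.6, -0.4, 1.1]
gripper_width: 0.329
```

jog_arm:
  targets:
    - [0.012, 0, 0, 0]
    - [0.024, 0, 0, 0]
    - [0.036, 0, 0, 0]
    - [0.048, 0, 0, 0]
    - [0.055, 0, 0, 0]

```text
time: 5.83
tool_pos: [0.5325, -0.1646, 0.0055]
tool_rot: [-0.0, 0.595, 0.804, 0.0]
contact_force: [1.1, -2.9, 0.3]
gripper_width: 0.331
```

jog_arm:
  targets:
    - [0.012, 0, 0, 0]
    - [0.024, 0, 0, 0]
    - [0.036, 0, 0, 0]
    - [0.048, 0, 0, 0]
    - [0.055, 0, 0, 0]

```text
time: 6.25
tool_pos: [0.5165, -0.112, 0.0054]
tool_rot: [-0.0, 0.595, 0.804, 0.0]
contact_force: [1.1, -2.4, 1.6]
gripper_width: 0.331
```

jog_arm:
  targets:
    - [0.01, 0, 0, 0]
    - [0.02, 0, 0, 0]
    - [0.02, 0, 0, 0]
    - [0.02, 0, 0, 0]

```text
time: 6.58
tool_pos: [0.5105, -0.0923, 0.0054]
tool_rot: [-0.002, 0.595, 0.803, 0.001]
contact_force: [-1.5, 4.6, 7.1]
gripper_width: 0.33
```

```bash
python3 - <<'E'
from h import *
plan(.457,.289,.1,82.5)
c=cams.get_calibration('wrist');im=snap('wrist','w3.png')
np.save('w3.npy',c,allow_pickle=True)
E
```

```text
t 6.6 at [ 0.5105 -0.0923  0.0054] phi 106.91 F [-1.5  4.6  7.1] g 0.33
shift total [ 0.3804  0.0596 -0.0946] calls of 5 rows 1.98 per call [ 0.1919  0.0301 -0.0477] turn 24.41
```

View pics/w3.png

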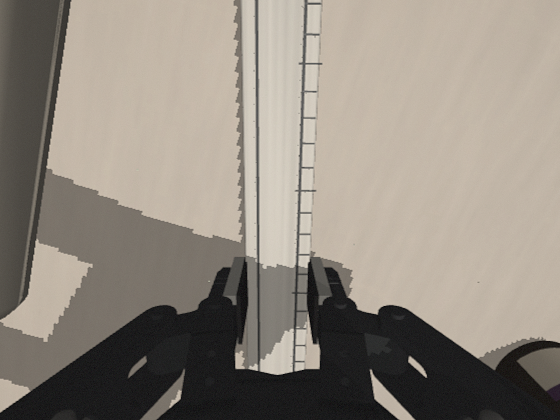

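jog_arm:
  targets:
    - [0, 0, -0.01, 0]
    - [0, 0, -0.03, 0]
    - [0, 0, -0.05, 0]
    - [0, 0, -0.07, 0]
    - [0, 0, -0.085, 0]

```text
time: 7.05
tool_pos: [0.5101, -0.0939, 0.0906]
tool_rot: [-0.001, 0.596, 0.803, -0.0]
contact_force: [0.4, 0.3, -3.3]
gripper_width: 0.33
```

jog_arm:
  targets:
    - [0.02, 0.003, 0, 0]
    - [0.05, 0.008, 0, 0]
    - [0.08, 0.012, 0, 0]
    - [0.11, 0.017, 0, 0]
    - [0.14, 0.022, 0, 0]

```text
time: 7.47
tool_pos: [0.4892, 0.0473, 0.0889]
tool_rot: [-0.002, 0.596, 0.803, -0.001]
contact_force: [0.9, 0.3, -3.7]
gripper_width: 0.329
```

jog_arm:
  targets:
    - [0.03, 0.005, 0, 0]
    - [0.06, 0.01, 0, 0]
    - [0.09, 0.014, 0, 0]
    - [0.12, 0.019, 0, 0]
    - [0.14, 0.022, 0, 0]

```text
time: 7.88
tool_pos: [0.4693, 0.1883, 0.0889]
tool_rot: [-0.002, 0.595, 0.804, -0.001]
contact_force: [-0.1, 1.2, -4.0]
gripper_width: 0.326
```

jog_arm:
  targets:
    - [0.03, 0.005, 0, 5]
    - [0.06, 0.01, 0, 10]
    - [0.08, 0.012, 0, 15]
    - [0.1, 0.016, 0, 20]
    - [0.1, 0.016, 0, 24.4]

```text
time: 8.3
tool_pos: [0.4557, 0.2891, 0.089]
tool_rot: [-0.001, 0.752, 0.659, -0.001]
contact_force: [-0.3, -0.5, -3.9]
gripper_width: 0.331
```

```bash
python3 - <<'E'
from h import *
plan(.457,.289,.1,82.5)
c=cams.get_calibration('wrist');im=snap('wrist','w4.png')
np.save('w4.npy',c,allow_pickle=True)
t=snap('top','t4.png'); snap('side','s4.png')
a=cv2.imread('pics/w4.png');b=cv2.resize(cv2.imread('pics/t4.png')[150:270,190:420],(560,292),interpolation=cv2.INTER_CUBIC)
s=cv2.resize(cv2.imread('pics/s4.png')[130:250,240:330],(240,320),interpolation=cv2.INTER_CUBIC)
o=np.zeros((600,800,3),np.uint8); o[:308,:410]=cv2.resize(a,(410,308)); o[308:600,:560]=b; o[:320,560:]=s
cv2.imwrite('pics/m4.png',o)
E
```

```text
t 8.3 at [0.4557 0.2891 0.089 ] phi 82.44 F [-0.3 -0.5 -3.9] g 0.331
shift total [ 0.0001  0.0013 -0.011 ] calls of 5 rows 1 per call [ 0.0001  0.0013 -0.011 ] turn -0.06
```

View pics/m4.png

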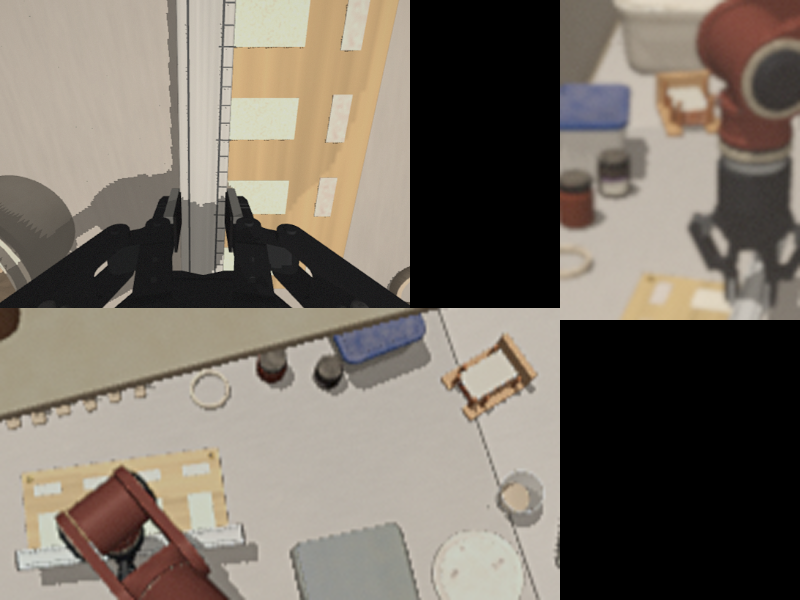

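```bash
python3 - <<'E'
from h import *
c=np.load('w4.npy',allow_pickle=True).item()
im=cv2.imread('pics/w4.png').astype(int)
sat=im[:,:,2]-im[:,:,0]; pts=[]
for r in range(5,330,5):
    xs=np.where(sat[r]>45)[0]; xs=xs[xs>380]
    if len(xs): pts.append((xs.max()+.5,r+.0))
P=np.array([at(c,p,.006)[:2] for p in pts])
vx,vy,x0,y0=cv2.fitLine(P.astype(np.float32),cv2.DIST_HUBER,0,.01,.01).ravel()
if vy<0: vx,vy=-vx,-vy
print('back edge angle',np.degrees(np.arctan2(vy,vx)),'pt',x0,y0,len(P),'range',P[:,1].min(),P[:,1].max())
n=np.array([vy,-vx]); f=np.array([x0,y0])-.15*n; print('front line pt',f, 'axis centre normal',n)
t=cams.get_calibration('top')
Q=lambda x,y,z:at(t,(x/2.435+190-.3,(y-308)/2.433+150-.3),z)[:2].round(4)
print('edge ends', Q(16,551,.0985),Q(20,570,.0985),Q(241,525,.0985),Q(244,543,.0985))
E
```

```text
back edge angle 82.56797 pt 0.6248215 0.30331242 65 range 0.17583542020702395 0.40754545947091025
front line pt [0.4760816 0.3227149] axis centre normal [ 0.991599   -0.12934981]
edge ends [0.4948 0.4574] [0.4639 0.4578] [0.4423 0.106 ] [0.4135 0.109 ]
```

```bash
python3 -c "
from h import *
plan(.4376,.2976,.0065,82.57)"
```

```text
t 8.4 at [0.4565 0.2862 0.0889] phi 82.65 F [-1.  -0.6 -3.8] g 0.327
shift total [ 0.0089 -0.0202  0.0824] calls of 5 rows 1 per call [ 0.0089 -0.0202  0.0824] turn 0.08
```

jog_arm:
  targets:
    - [0.007, -0.02, 0, 0]
    - [0.007, -0.02, 0.03, 0]
    - [0.007, -0.02, 0.055, 0]
    - [0.007, -0.02, 0.07, 0]
    - [0.007, -0.02, 0.076, 0]

```text
time: 8.87
tool_pos: [0.4361, 0.294, 0.0106]
tool_rot: [-0.001, 0.752, 0.66, -0.004]
contact_force: [-1.0, -0.3, -4.7]
gripper_width: 0.324
```

jog_arm:
  targets:
    - [0, 0, 0.003, 0]
    - [0, 0, 0.006, 0]
    - [0, 0, 0.006, 0]
    - [0, 0, 0.006, 0]

```text
time: 9.2
tool_pos: [0.4401, 0.2964, 0.0095]
tool_rot: [0.0, 0.752, 0.659, 0.001]
contact_force: [-0.3, 0.2, -3.9]
gripper_width: 0.33
```

jog_arm:
  targets:
    - [0, 0, 0, 0]
    - [0, 0, 0, 0]
    - [0, 0, 0, 0]
  fingers: 0.48

```text
time: 9.45
tool_pos: [0.4404, 0.2967, 0.0099]
tool_rot: [0.0, 0.752, 0.659, 0.001]
contact_force: [0.9, 0.1, -0.0]
gripper_width: 0.481
```

jog_arm:
  targets:
    - [0, 0, -0.004, 0]
    - [0, 0, -0.004, 0]
    - [0, 0, -0.004, 0]

```text
time: 9.7
tool_pos: [0.4397, 0.2964, 0.0131]
tool_rot: [0.0, 0.752, 0.659, 0.001]
contact_force: [0.2, -1.1, 0.3]
gripper_width: 0.479
```

jog_arm:
  targets:
    - [0, 0, 0, 0]
    - [0, 0, 0, 0]
    - [0, 0, 0, 0]
    - [0, 0, 0, 0]
    - [0, 0, 0, 0]
  fingers: 0.0

```text
time: 10.12
tool_pos: [0.4395, 0.2963, 0.0131]
tool_rot: [0.0, 0.752, 0.659, 0.0]
contact_force: [-2.2, -0.9, 6.5]
gripper_width: 0.306
```

jog_arm:
  targets:
    - [0, 0, 0, 0]
    - [0, 0, 0, 0]
    - [0, 0, 0.0035, 0]
    - [0, 0, 0.0035, 0]
  fingers: 0.48

```text
time: 10.45
tool_pos: [0.4385, 0.2958, 0.0079]
tool_rot: [-0.0, 0.752, 0.659, -0.001]
contact_force: [-0.2, -0.4, -0.8]
gripper_width: 0.479
```

jog_arm:
  targets:
    - [0, 0, 0, 0]
    - [0, 0, 0, 0]
    - [0, 0, 0, 0]
    - [0, 0, 0, 0]
    - [0, 0, 0, 0]
  fingers: 0.0

```text
time: 10.87
tool_pos: [0.4389, 0.296, 0.0086]
tool_rot: [-0.0, 0.752, 0.659, -0.0]
contact_force: [-0.5, -0.9, -1.0]
gripper_width: 0.324
```

jog_arm:
  targets:
    - [0, 0.004, 0, 0]
    - [0, 0.008, 0, 0]
    - [0, 0.012, 0, 0]
    - [0, 0.012, 0, 0]

```text
time: 11.2
tool_pos: [0.452, 0.2943, 0.0086]
tool_rot: [0.0, 0.752, 0.659, 0.0]
contact_force: [0.7, -0.3, -1.6]
gripper_width: 0.328
```

jog_arm:
  targets:
    - [0, 0.001, 0, 0]
    - [0, 0.002, 0, 0]
    - [0, 0.003, 0, 0]
    - [0, 0.003, 0, 0]

```text
time: 11.53
tool_pos: [0.4541, 0.294, 0.0086]
tool_rot: [0.0, 0.752, 0.659, 0.0]
contact_force: [-0.6, 0.2, -3.2]
gripper_width: 0.326
```

jog_arm:
  targets:
    - [0, 0.001, 0, 0]
    - [0, 0.0015, 0, 0]
    - [0, 0.0015, 0, 0]

```text
time: 11.78
tool_pos: [0.455, 0.2938, 0.0086]
tool_rot: [-0.0, 0.752, 0.66, -0.001]
contact_force: [-2.7, 0.2, -0.4]
gripper_width: 0.327
```

jog_arm:
  targets:
    - [0, 0.001, 0, 0]
    - [0, 0.0015, 0, 0]
    - [0, 0.0015, 0, 0]

```text
time: 12.03
tool_pos: [0.4561, 0.2936, 0.0086]
tool_rot: [-0.0, 0.751, 0.66, -0.001]
contact_force: [-6.1, -0.5, 1.5]
gripper_width: 0.328
```

jog_arm:
  targets:
    - [0, 0.001, 0, 0]
    - [0, 0.001, 0, 0]
    - [0, 0.001, 0, 0]

```text
time: 12.28
tool_pos: [0.4563, 0.2936, 0.0086]
tool_rot: [-0.001, 0.751, 0.66, -0.002]
contact_force: [-8.3, 0.3, 4.0]
gripper_width: 0.326
```

jog_arm:
  targets:
    - [0, 0, 0, 0]
    - [0, 0, 0, 0]
    - [0, 0, 0, 0]
  fingers: 0.5

```text
time: 12.53
tool_pos: [0.4593, 0.2939, 0.0096]
tool_rot: [0.001, 0.752, 0.659, 0.001]
contact_force: [0.0, -0.3, 0.0]
gripper_width: 0.501
```

jog_arm:
  targets:
    - [0, 0, -0.02, 0]
    - [0, 0, -0.06, 0]
    - [0, 0, -0.1, 0]
    - [0, 0, -0.14, 0]
    - [-0.02, 0, -0.17, 0]

```text
time: 12.95
tool_pos: [0.4574, 0.2759, 0.1839]
tool_rot: [0.001, 0.751, 0.66, 0.004]
contact_force: [0.8, 0.8, 1.2]
gripper_width: 0.499
```

jog_arm:
  targets:
    - [-0.04, 0, -0.03, 0]
    - [-0.08, 0, -0.06, 0]
    - [-0.1, 0, -0.08, 0]
    - [-0.1, 0, -0.08, 0]
    - [-0.1, 0, -0.08, 0]

```text
time: 13.37
tool_pos: [0.4441, 0.1736, 0.2624]
tool_rot: [0.002, 0.753, 0.658, 0.003]
contact_force: [-0.3, -0.4, -0.1]
gripper_width: 0.499
```

```bash
python3 - <<'E'
from h import *
plan(.457,.289,.1,82.5)
c=cams.get_calibration('wrist');im=snap('wrist','w5.png')
np.save('w5.npy',c,allow_pickle=True)
cv2.imwrite('pics/w5b.png',cv2.resize(cv2.imread('pics/w5.png'),(800,600),interpolation=cv2.INTER_CUBIC))
E
```

```text
t 13.4 at [0.4441 0.1736 0.2624] phi 82.32 F [-0.3 -0.4 -0.1] g 0.499
shift total [ 0.1161 -0.0027  0.1624] calls of 5 rows 1 per call [ 0.1161 -0.0027  0.1624] turn -0.18
```

View pics/w5b.png

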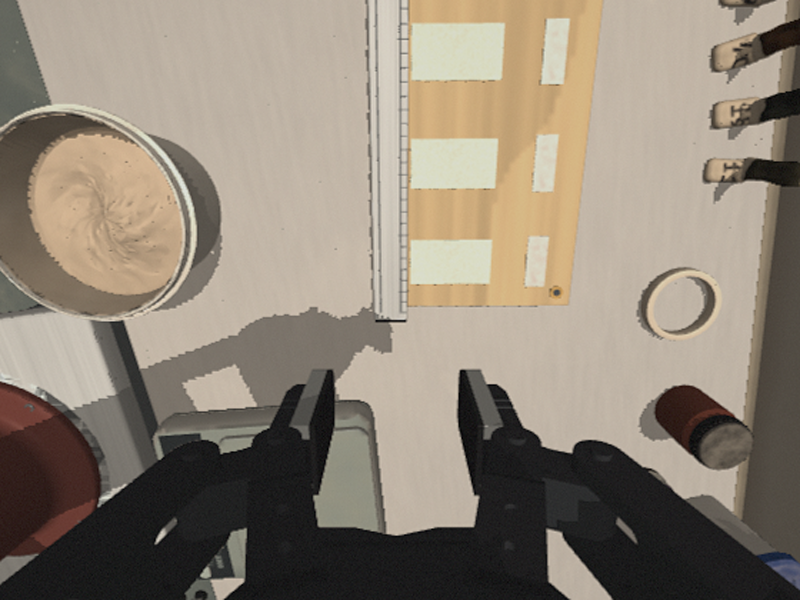

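```bash
python3 - <<'E'
from h import *
c=np.load('w5.npy',allow_pickle=True).item();k=.7
Q=lambda x,y,z:at(c,(x*k,y*k),z)[:2]
a,b=Q(391,320,.015),Q(409,306,.006); b2=Q(569,304,.006)
n=np.array([.9916,-.1293]);v=np.array([.1293,.9916])
print('edge end',a,'board corners',b,b2,'overhang',(b-a)@v,'depth',np.linalg.norm(b2-b))
for e in[(373,310),(407,310),(370,20),(408,20)]:
    p=Q(*e,.015); print('edge side n-coord',p@n,p)
print('board front n',b@n, 'board back n',b2@n)
for q in[[(411,240),(492,239),(490,284),(411,284)],[(411,139),(498,138),(496,189),(411,189)],[(412,24),(503,23),(502,80),(412,80)]]:
    P=np.array([Q(*p,.006) for p in q]);m=P.mean(0);print('patch ctr',m.round(4),'n,v',(m@n).round(4),(m@v).round(4))
E
```

```text
edge end [0.43464261 0.11420983] board corners [0.45258199 0.12237874] [0.59982905 0.10397859] overhang 0.010419858891231022 depth 0.14839226132786817
edge side n-coord 0.3999832339831243 [0.41979762 0.1259713 ]
edge side n-coord 0.43082113149969814 [0.45034551 0.12174383]
edge side n-coord 0.4023660012045265 [0.45196503 0.3542345 ]
edge side n-coord 0.43106677848767966 [0.48041361 0.35043584]
board front n 0.43295672820053405 board back n 0.5813460557388562
patch ctr [0.4952 0.1583] n,v 0.4706 0.221
patch ctr [0.506  0.2418] n,v 0.4705 0.3052
patch ctr [0.5167 0.3255] n,v 0.4703 0.3896
```

jog_arm:
  targets:
    - [-0.155, 0.065, 0, 0]
    - [-0.155, 0.065, 0, 0]
    - [-0.155, 0.065, 0, 0]
    - [-0.155, 0.065, 0, 0]
    - [-0.155, 0.065, 0, 0]
  fingers: 0.85

```text
time: 13.83
tool_pos: [0.4873, 0.008, 0.2566]
tool_rot: [-0.0, 0.754, 0.657, -0.002]
contact_force: [-0.2, 0.7, 0.2]
gripper_width: 0.847
```

jog_arm:
  targets:
    - [-0.155, 0.065, 0, 0]
    - [-0.155, 0.065, 0, 0]
    - [-0.155, 0.065, 0, 0]
    - [-0.155, 0.065, 0, 0]
    - [-0.155, 0.065, 0, 0]

```text
time: 14.25
tool_pos: [0.5316, -0.154, 0.2561]
tool_rot: [-0.001, 0.753, 0.658, -0.001]
contact_force: [0.0, 1.2, -0.8]
gripper_width: 0.849
```

jog_arm:
  targets:
    - [-0.155, 0.065, 0, 0]
    - [-0.155, 0.065, 0, 0]
    - [-0.155, 0.065, 0, 0]
    - [-0.155, 0.065, 0, 0]
    - [-0.155, 0.065, 0, 0]

```text
time: 14.67
tool_pos: [0.5758, -0.3161, 0.2548]
tool_rot: [-0.001, 0.753, 0.658, -0.001]
contact_force: [-0.6, -0.5, -0.7]
gripper_width: 0.852
```

jog_arm:
  targets:
    - [0, 0, 0.04, -12]
    - [0, 0, 0.07, -24.6]
    - [0, 0, 0.07, -24.6]
    - [0, 0, 0.07, -24.6]
    - [0, 0, 0.07, -24.6]

```text
time: 15.08
tool_pos: [0.5749, -0.3095, 0.1854]
tool_rot: [-0.002, 0.593, 0.805, 0.0]
contact_force: [0.5, 0.1, 0.8]
gripper_width: 0.851
```

jog_arm:
  targets:
    - [0, 0, 0, 0]
    - [0, 0, 0, 0]
    - [0, 0, 0, 0]

```text
time: 15.33
tool_pos: [0.5754, -0.3113, 0.189]
tool_rot: [0.0, 0.594, 0.804, 0.0]
contact_force: [-0.5, 0.4, -0.2]
gripper_width: 0.849
```

```bash
python3 - <<'E'
from h import *
plan(.592,-.37,.1,106.9)
c=cams.get_calibration('wrist');im=snap('wrist','w6.png')
np.save('w6.npy',c,allow_pickle=True)
cv2.imwrite('pics/w6b.png',cv2.resize(cv2.imread('pics/w6.png')[100:400,100:500],(800,600),interpolation=cv2.INTER_CUBIC))
E
```

```text
t 15.3 at [ 0.5754 -0.3113  0.189 ] phi 107.09 F [-0.5  0.4 -0.2] g 0.849
shift total [-0.0609 -0.0014  0.089 ] calls of 5 rows 1 per call [-0.0609 -0.0014  0.089 ] turn 0.19
```

View pics/w6b.png

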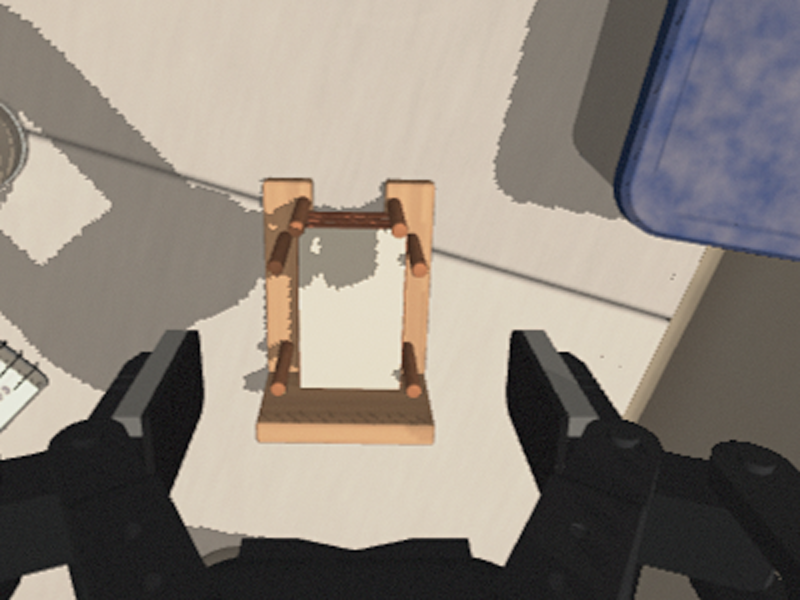

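```bash
python3 - <<'E'
from h import *
c=np.load('w6.npy',allow_pickle=True).item()
Q=lambda x,y,z:at(c,(x/2+100-.25,y/2+100-.25),z)[:2]
for z in(.039,.048):
    P=np.array([Q(*p,z) for p in[(299,228),(406,228),(402,389),(300,389)]])
    print(z,P.mean(0).round(4),[np.linalg.norm(P[i]-P[i-1]).round(4) for i in range(4)])
    d=P[2]+P[3]-P[0]-P[1];print(np.degrees(np.arctan2(d[1],d[0])))
D=[Q(*p,.058) for p in[(297,229),(400,229),(275,266),(420,269),(279,391),(413,391)]]
print('dowels',np.round(D,4),'side dowel mean',np.mean(D[2:],0).round(4))
o,r=ray(c,(353/2+100,228/2+100))
b=Q(353,211,.012);print('stack front bottom',b,'top at same vertical: z=',[ (o+r*t)[2].round(4) for t in [np.dot(b-o[:2],r[:2])/np.dot(r[:2],r[:2])]])
E
```

```text
0.039 [ 0.5935 -0.3694] [np.float64(0.0892), np.float64(0.0519), np.float64(0.0892), np.float64(0.0538)]
-73.51764008754574
0.048 [ 0.5922 -0.3653] [np.float64(0.0865), np.float64(0.0503), np.float64(0.0865), np.float64(0.0521)]
-73.51764008754574
dowels [[ 0.5551 -0.3286]
 [ 0.5998 -0.3149]
 [ 0.5502 -0.3489]
 [ 0.6148 -0.3307]
 [ 0.5691 -0.4122]
 [ 0.6323 -0.3929]] side dowel mean [ 0.5916 -0.3712]
stack front bottom [ 0.58079648 -0.32591017] top at same vertical: z= [np.float64(0.042)]
```

jog_arm:
  targets:
    - [-0.03, -0.001, 0.02, 0]
    - [-0.061, -0.001, 0.06, 0]
    - [-0.061, -0.001, 0.1, 0]
    - [-0.061, -0.001, 0.1, 0]
    - [-0.061, -0.001, 0.1, 0]

```text
time: 15.8
tool_pos: [0.5896, -0.3688, 0.0843]
tool_rot: [-0.004, 0.594, 0.804, 0.0]
contact_force: [0.1, 0.4, -0.3]
gripper_width: 0.851
```

jog_arm:
  targets:
    - [0, 0, 0.02, 0]
    - [0, 0, 0.05, 0]
    - [0, 0, 0.057, 0]
    - [0, 0, 0.057, 0]
    - [0, 0, 0.057, 0]

```text
time: 16.22
tool_pos: [0.5929, -0.3705, 0.0339]
tool_rot: [0.001, 0.594, 0.805, 0.0]
contact_force: [0.3, 0.1, 1.0]
gripper_width: 0.85
```

```bash
python3 -c "
from h import *
plan(.5925,-.37,.0285,106.9)"
```

```text
t 16.2 at [ 0.5929 -0.3705  0.0339] phi 107.13 F [0.3 0.1 1. ] g 0.85
shift total [ 0.0006 -0.0002  0.0054] calls of 5 rows 1 per call [ 0.0006 -0.0002  0.0054] turn 0.23
```

jog_arm:
  targets:
    - [0, 0, 0.005, 0]
    - [0, 0, 0.005, 0]
    - [0, 0, 0.005, 0]

```text
time: 16.47
tool_pos: [0.5926, -0.3708, 0.0282]
tool_rot: [0.001, 0.594, 0.804, -0.0]
contact_force: [0.0, 0.6, -0.2]
gripper_width: 0.85
```

jog_arm:
  targets:
    - [0, 0, 0, 0]
    - [0, 0, 0, 0]
    - [0, 0, 0, 0]
    - [0, 0, 0, 0]
    - [0, 0, 0, 0]
  fingers: 0.0

```text
time: 16.88
tool_pos: [0.5923, -0.3711, 0.0281]
tool_rot: [0.001, 0.594, 0.804, -0.0]
contact_force: [-1.9, 0.3, 5.2]
gripper_width: 0.61
```

jog_arm:
  targets:
    - [0, 0, 0, 0]
    - [0, 0, 0, 0]

```text
time: 17.05
tool_pos: [0.5923, -0.3711, 0.0281]
tool_rot: [0.001, 0.594, 0.804, -0.0]
contact_force: [-2.4, -0.7, 6.4]
gripper_width: 0.606
```

jog_arm:
  targets:
    - [0, 0, -0.01, 0]
    - [0, 0, -0.02, 0]
    - [0, 0, -0.035, 0]
    - [0, 0, -0.05, 0]
    - [0, 0, -0.065, 0]

```text
time: 17.47
tool_pos: [0.5922, -0.37, 0.0938]
tool_rot: [-0.0, 0.594, 0.804, 0.0]
contact_force: [-0.1, 0.5, -0.9]
gripper_width: 0.609
```

jog_arm:
  targets:
    - [0, 0, -0.03, 0]
    - [0, 0, -0.05, 0]
    - [0, 0, -0.05, 0]
    - [0, 0, -0.05, 0]

```text
time: 17.8
tool_pos: [0.5932, -0.3709, 0.1452]
tool_rot: [0.002, 0.594, 0.804, 0.0]
contact_force: [0.5, -0.3, -1.9]
gripper_width: 0.613
```

```bash
python3 - <<'E'
from h import *
plan(.506,.244,.14,172.5)
np.save('w7.npy',cams.get_calibration('wrist'),allow_pickle=True);snap('wrist','w7.png')
E
```

```text
t 17.8 at [ 0.5932 -0.3709  0.1452] phi 107.12 F [ 0.5 -0.3 -1.9] g 0.613
shift total [0.6133 0.0977 0.0052] calls of 5 rows 3.11 per call [0.1975 0.0315 0.0017] turn -65.38
```

View pics/w7.png

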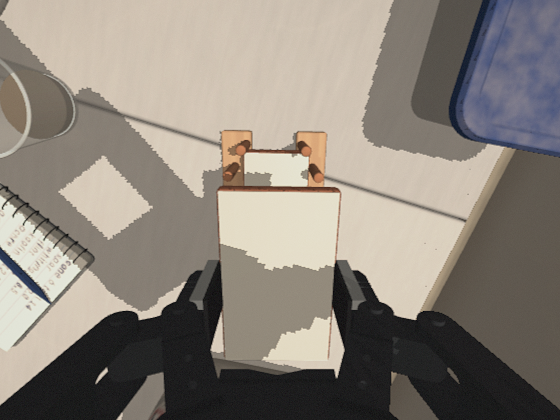

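Exactly one tile is held, glazed face up, with its front edge at (219–340, 190). The rest of the stack is level at (277,165). I'll measure where the tile sits in the tool frame.

```bash
cat >> h.py <<'E'
def held(c,p,f,uvs,dz=.0109):
    r=np.radians(f);X=np.array([np.cos(r),np.sin(r)]);Y=np.array([np.sin(r),-np.cos(r)])
    return [((q:=at(c,u,p[2]+dz)[:2]-p[:2])@X,q@Y) for u in uvs]
E
python3 - <<'E'
from h import *
c=np.load('w7.npy',allow_pickle=True).item()
print(np.round(held(c,np.array([.5932,-.3709,.1452]),107.12,[(219,190.5),(340,190.5),(223,360),(329,360)]),4))
E
```

```text
[[ 0.046  -0.0233]
 [ 0.0459  0.0284]
 [-0.0433 -0.0263]
 [-0.0435  0.0281]]
```

jog_arm:
  targets:
    - [0.02, 0.004, 0.01, 0]
    - [0.05, 0.01, 0.03, 0]
    - [0.08, 0.016, 0.04, 0]
    - [0.11, 0.022, 0.04, 0]
    - [0.147, 0.03, 0.04, 0]

```text
time: 18.27
tool_pos: [0.5748, -0.2193, 0.0979]
tool_rot: [-0.003, 0.595, 0.804, -0.001]
contact_force: [0.9, 0.0, -0.7]
gripper_width: 0.609
```

jog_arm:
  targets:
    - [0.03, 0.006, 0, 0]
    - [0.06, 0.012, 0, 0]
    - [0.09, 0.018, 0, 0]
    - [0.12, 0.024, 0, 0]
    - [0.147, 0.03, 0, 0]

```text
time: 18.68
tool_pos: [0.5607, -0.0695, 0.0995]
tool_rot: [-0.002, 0.594, 0.804, -0.001]
contact_force: [0.2, -0.4, -1.8]
gripper_width: 0.612
```

jog_arm:
  targets:
    - [0.03, 0.006, 0, 0]
    - [0.06, 0.012, 0, 0]
    - [0.09, 0.018, 0, 0]
    - [0.12, 0.024, 0, 0]
    - [0.147, 0.03, 0, 0]

```text
time: 19.1
tool_pos: [0.546, 0.0794, 0.0996]
tool_rot: [-0.002, 0.594, 0.805, -0.001]
contact_force: [0.5, -0.2, -0.4]
gripper_width: 0.609
```

jog_arm:
  targets:
    - [0.03, 0.006, 0, 0]
    - [0.06, 0.012, 0, 0]
    - [0.09, 0.018, 0, 0]
    - [0.12, 0.024, 0, 0]
    - [0.147, 0.03, 0, 0]

```text
time: 19.52
tool_pos: [0.5315, 0.2283, 0.0996]
tool_rot: [-0.001, 0.594, 0.805, -0.002]
contact_force: [-0.2, 0.1, -1.6]
gripper_width: 0.608
```

jog_arm:
  targets:
    - [0.03, 0.006, 0, -6]
    - [0.06, 0.012, 0, -12]
    - [0.08, 0.016, 0, -18]
    - [0.096, 0.0185, 0, -24]
    - [0.096, 0.0185, 0, -30]

```text
time: 19.93
tool_pos: [0.5208, 0.3264, 0.0995]
tool_rot: [-0.002, 0.362, 0.932, -0.001]
contact_force: [-0.1, -0.4, -0.6]
gripper_width: 0.606
```

jog_arm:
  targets:
    - [0, 0, 0, -7]
    - [0, 0, 0, -14]
    - [0, 0, 0, -21]
    - [0, 0, 0, -28]
    - [0, 0, 0, -35]

```text
time: 20.35
tool_pos: [0.5215, 0.3235, 0.0993]
tool_rot: [-0.002, 0.066, 0.998, -0.001]
contact_force: [-1.0, 0.5, -1.3]
gripper_width: 0.607
```

jog_arm:
  targets:
    - [0, 0, 0, 0]
    - [0, 0, 0, 0]
    - [0, 0, 0, 0]

```text
time: 20.6
tool_pos: [0.5224, 0.3237, 0.1006]
tool_rot: [-0.001, 0.07, 0.998, -0.001]
contact_force: [-0.3, -0.2, -0.4]
gripper_width: 0.605
```

```bash
python3 - <<'E'
from h import *
plan(.5242,.3235,.03,172.57)
np.save('w8.npy',cams.get_calibration('wrist'),allow_pickle=True);snap('wrist','w8.png')
E
```

```text
t 20.6 at [0.5224 0.3237 0.1006] phi 171.96 F [-0.3 -0.2 -0.4] g 0.605
shift total [-0.0018  0.      0.0706] calls of 5 rows 1 per call [-0.0018  0.      0.0706] turn -0.61
```

View pics/w8.png

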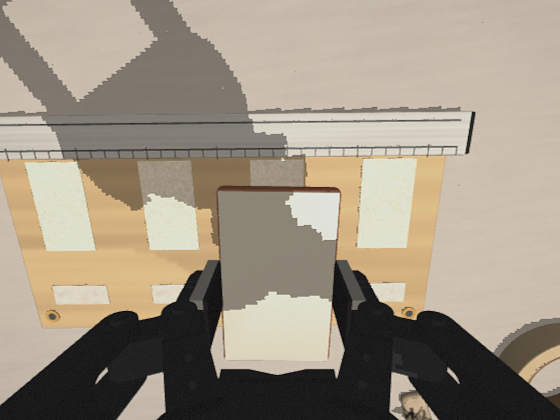

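```bash
python3 - <<'E'
from h import *
c=np.load('w8.npy',allow_pickle=True).item();n=np.array([.9916,-.1293]);v=np.array([.1293,.9916])
Q=lambda x,y,z:at(c,(x,y),z)[:2]
for p in[(30,159),(250,157),(440,155)]: q=Q(*p,.015);print('edge n',(q@n).round(4),'v',(q@v).round(4))
for p in[(250,162),(305,162),(359,162),(416,162),(137,164),(191,164),(361,247),(406,247)]: q=Q(*p,.006);print('patch n',(q@n).round(4),'v',(q@v).round(4))
print(np.round(held(c,np.array([.5224,.3237,.1006]),171.96,[(219,190.5),(340,190.5),(223,360),(329,360)]),4))
E
```

```text
edge n 0.4302 v 0.2129
edge n 0.4306 v 0.3711
edge n 0.4307 v 0.507
patch n 0.4355 v 0.3702
patch n 0.4359 v 0.4113
patch n 0.4364 v 0.4517
patch n 0.4369 v 0.4943
patch n 0.436 v 0.2853
patch n 0.4365 v 0.3259
patch n 0.5055 v 0.4579
patch n 0.5059 v 0.4945
[[ 0.0439 -0.0233]
 [ 0.0439  0.0285]
 [-0.0452 -0.0262]
 [-0.0451  0.0281]]
```

jog_arm:
  targets:
    - [0, 0, 0.025, -0.6]
    - [0, 0, 0.05, -0.6]
    - [0, 0, 0.075, -0.6]
    - [0, 0, 0.087, -0.6]
    - [0, 0, 0.087, -0.6]

```text
time: 21.07
tool_pos: [0.5209, 0.3229, 0.0113]
tool_rot: [-0.003, 0.064, 0.998, -0.002]
contact_force: [-0.9, -0.9, -1.5]
gripper_width: 0.61
```

jog_arm:
  targets:
    - [0, 0, 0, 0]
    - [0, 0, 0, 0]
    - [0, 0, 0, 0]

```text
time: 21.32
tool_pos: [0.5245, 0.3247, 0.0169]
tool_rot: [0.001, 0.064, 0.998, 0.001]
contact_force: [0.4, -0.2, -1.8]
gripper_width: 0.609
```

```bash
python3 - <<'E'
from h import *
plan(.5227,.3236,.0055,172.57)
c=cams.get_calibration('wrist');snap('wrist','w9.png')
np.save('w9.npy',c,allow_pickle=True)
cv2.imwrite('pics/w9b.png',cv2.resize(cv2.imread('pics/w9.png')[90:240,180:380],(800,600),interpolation=cv2.INTER_CUBIC))
E
```

```text
t 21.3 at [0.5245 0.3247 0.0169] phi 172.69 F [ 0.4 -0.2 -1.8] g 0.609
shift total [ 0.0016 -0.0014  0.0114] calls of 5 rows 1 per call [ 0.0016 -0.0014  0.0114] turn 0.12
```

View pics/w9b.png

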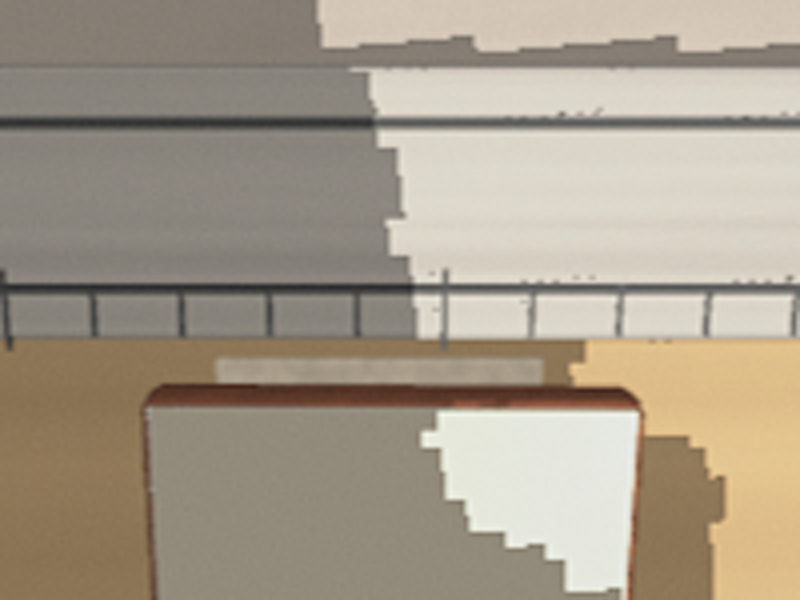

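```bash
python3 - <<'E'
from h import *
c=np.load('w9.npy',allow_pickle=True).item();n=np.array([.9916,-.1293]);v=np.array([.1293,.9916])
G=lambda x,y,z:at(c,(x/4+180-.4,y/4+90-.4),z)[:2]
for p,z in[((147,407),.0278),((640,407),.0278),((390,338),.015),((216,358),.006),((543,358),.006)]: q=G(*p,z);print(z,(q@n).round(4),(q@v).round(4))
E
```

```text
0.0278 0.4345 0.3653
0.0278 0.4344 0.418
0.015 0.4295 0.3913
0.006 0.4337 0.3699
0.006 0.4336 0.4101
```

jog_arm:
  targets:
    - [0.002, -0.001, 0.004, 0]
    - [0.0035, -0.0016, 0.008, 0]
    - [0.0035, -0.0016, 0.008, 0]
    - [0.0035, -0.0016, 0.008, 0]
    - [0.0035, -0.0016, 0.008, 0]

```text
time: 21.78
tool_pos: [0.5193, 0.3228, 0.0067]
tool_rot: [-0.0, 0.064, 0.998, -0.0]
contact_force: [0.4, -0.3, -1.7]
gripper_width: 0.61
```

```bash
python3 - <<'E'
from h import *
plan(.5227,.3236,.0055,172.57)
c=cams.get_calibration('wrist');im=snap('wrist','w10.png').astype(int)
np.save('w10.npy',c,allow_pickle=True)
for x in(255,290): print(x,[(r,*im[r,x]) for r in range(168,204)])
E
```

```text
t 21.8 at [0.5193 0.3228 0.0067] phi 172.7 F [ 0.4 -0.3 -1.7] g 0.61
shift total [-0.0033  0.0012  0.0012] calls of 5 rows 1 per call [-0.0033  0.0012  0.0012] turn 0.13
255 [(168, np.int64(135), np.int64(131), np.int64(123)), (169, np.int64(137), np.int64(132), np.int64(124)), (170, np.int64(139), np.int64(134), np.int64(126)), (171, np.int64(139), np.int64(134), np.int64(127)), (172, np.int64(110), np.int64(108), np.int64(102)), (173, np.int64(55), np.int64(57), np.int64(55)), (174, np.int64(62), np.int64(62), np.int64(60)), (175, np.int64(101), np.int64(98), np.int64(92)), (176, np.int64(144), np.int64(139), np.int64(131)), (177, np.int64(140), np.int64(136), np.int64(128)), (178, np.int64(138), np.int64(134), np.int64(126)), (179, np.int64(137), np.int64(134), np.int64(124)), (180, np.int64(137), np.int64(133), np.int64(125)), (181, np.int64(137), np.int64(131), np.int64(124)), (182, np.int64(138), np.int64(134), np.int64(125)), (183, np.int64(139), np.int64(135), np.int64(127)), (184, np.int64(142), np.int64(138), np.int64(129)), (185, np.int64(140), np.int64(136), np.int64(128)
[... 2086 characters left out ...]
.int64(61), np.int64(44)), (191, np.int64(122), np.int64(90), np.int64(75)), (192, np.int64(148), np.int64(142), np.int64(126)), (193, np.int64(148), np.int64(141), np.int64(126)), (194, np.int64(150), np.int64(141), np.int64(126)), (195, np.int64(148), np.int64(141), np.int64(125)), (196, np.int64(150), np.int64(142), np.int64(126)), (197, np.int64(145), np.int64(137), np.int64(120)), (198, np.int64(162), np.int64(156), np.int64(140)), (199, np.int64(217), np.int64(219), np.int64(197)), (200, np.int64(237), np.int64(240), np.int64(227)), (201, np.int64(236), np.int64(238), np.int64(226)), (202, np.int64(231), np.int64(233), np.int64(220)), (203, np.int64(203), np.int64(203), np.int64(182))]
```

```bash
python3 - <<'E'
from h import *
c=np.load('w10.npy',allow_pickle=True).item();n=np.array([.9916,-.1293])
print([(at(c,(270,r),z)[:2]@n).round(4) for r,z in((186,.015),(191.2,.0176),(191.2,.015),(187,.0176))])
plan(.5227,.3236,.0055,172.57)
E
```

```text
[np.float64(0.4279), np.float64(0.4296), np.float64(0.4302), np.float64(0.4277)]
t 21.8 at [0.5193 0.3229 0.0067] phi 172.71 F [ 1.2 -0.5 -0.7] g 0.611
shift total [-0.0033  0.0012  0.0012] calls of 5 rows 1 per call [-0.0033  0.0012  0.0012] turn 0.14
```

jog_arm:
  targets:
    - [0.0008, 0, 0.001, 0]
    - [0.0008, 0, 0.002, 0]
    - [0.0008, 0, 0.002, 0]

```text
time: 22.08
tool_pos: [0.5192, 0.3231, 0.005]
tool_rot: [0.001, 0.064, 0.998, 0.0]
contact_force: [2.5, 0.7, -0.3]
gripper_width: 0.609
```

jog_arm:
  targets:
    - [0, 0, 0.001, 0]
    - [0, 0, 0.001, 0]
    - [0, 0, 0.001, 0]

```text
time: 22.33
tool_pos: [0.5191, 0.3232, 0.0042]
tool_rot: [0.0, 0.064, 0.998, 0.0]
contact_force: [1.1, -0.8, 2.3]
gripper_width: 0.613
```

jog_arm:
  targets:
    - [0, 0, 0, 0]
    - [0, 0, 0, 0]
    - [0, 0, 0, 0]
  fingers: 0.78

```text
time: 22.58
tool_pos: [0.5179, 0.3229, 0.0032]
tool_rot: [-0.001, 0.064, 0.998, -0.0]
contact_force: [-0.3, -0.7, -0.6]
gripper_width: 0.779
```

jog_arm:
  targets:
    - [0, 0, -0.015, 0]
    - [0, 0, -0.035, 0]
    - [0, 0, -0.035, 0]

```text
time: 22.83
tool_pos: [0.5208, 0.3242, 0.0423]
tool_rot: [0.002, 0.064, 0.998, 0.001]
contact_force: [0.8, 0.5, -0.2]
gripper_width: 0.777
```

jog_arm:
  targets:
    - [0, 0, 0, 0]
    - [0, 0, 0, 0]
    - [0, 0, 0, 0]
    - [0, 0, 0, 0]
    - [0, 0, 0, 0]
  fingers: 0.0

```text
time: 23.25
tool_pos: [0.518, 0.3227, 0.0377]
tool_rot: [-0.001, 0.064, 0.998, -0.0]
contact_force: [0.6, -0.8, -0.1]
gripper_width: 0.071
```

jog_arm:
  targets:
    - [0, 0, 0.01, 0]
    - [0, 0, 0.018, 0]
    - [0, 0, 0.02, 0]
    - [0, 0, 0.02, 0]

```text
time: 23.58
tool_pos: [0.5174, 0.3224, 0.0168]
tool_rot: [-0.002, 0.064, 0.998, -0.001]
contact_force: [-0.2, 0.0, -0.9]
gripper_width: -0.003
```

jog_arm:
  targets:
    - [0, 0, 0.002, 0]
    - [0, 0, 0.003, 0]
    - [0, 0, 0.003, 0]

```text
time: 23.83
tool_pos: [0.5188, 0.3231, 0.0158]
tool_rot: [0.0, 0.064, 0.998, 0.0]
contact_force: [0.0, 0.7, 0.8]
gripper_width: 0.003
```

jog_arm:
  targets:
    - [0, 0, 0.002, 0]
    - [0, 0, 0.003, 0]
    - [0, 0, 0.003, 0]

```text
time: 24.08
tool_pos: [0.5193, 0.3233, 0.015]
tool_rot: [0.0, 0.064, 0.998, 0.0]
contact_force: [-5.1, -1.8, 9.9]
gripper_width: -0.001
```

jog_arm:
  targets:
    - [0, 0, 0.002, 0]
    - [0, 0, 0.002, 0]
    - [0, 0, 0.002, 0]

```text
time: 24.33
tool_pos: [0.5196, 0.3235, 0.015]
tool_rot: [0.0, 0.063, 0.998, -0.0]
contact_force: [-8.9, -4.3, 20.1]
gripper_width: 0.002
```

jog_arm:
  targets:
    - [0.001, -0.0005, 0.001, 0]
    - [0.002, -0.001, 0.002, 0]
    - [0.002, -0.001, 0.002, 0]
    - [0.002, -0.001, 0.002, 0]

```text
time: 24.67
tool_pos: [0.5196, 0.3235, 0.0149]
tool_rot: [0.002, 0.063, 0.998, 0.001]
contact_force: [-7.6, -5.0, 23.9]
gripper_width: 0.002
```

jog_arm:
  targets:
    - [0, 0, 0.001, 0]
    - [0, 0, 0.001, 0]
    - [0, 0, 0.001, 0]

```text
time: 24.92
tool_pos: [0.5196, 0.3235, 0.0149]
tool_rot: [0.002, 0.063, 0.998, 0.001]
contact_force: [-9.2, -4.9, 29.7]
gripper_width: 0.003
```

jog_arm:
  targets:
    - [0, 0, -0.02, 0]
    - [0, 0, -0.06, 0]
    - [0, 0, -0.1, 0]
    - [0, 0, -0.13, 0]
    - [0, 0, -0.13, 0]
  fingers: 0.0

```text
time: 25.33
tool_pos: [0.5212, 0.3246, 0.1475]
tool_rot: [0.007, 0.064, 0.998, 0.004]
contact_force: [1.6, 0.5, 0.7]
gripper_width: -0.003
```

jog_arm:
  targets:
    - [0, -0.03, 0, 0]
    - [0, -0.06, 0, 0]
    - [0, -0.084, 0, 0]
    - [0, -0.084, 0, 0]
    - [0, -0.084, 0, 0]
  fingers: 0.85

```text
time: 25.75
tool_pos: [0.506, 0.2383, 0.1379]
tool_rot: [0.0, 0.065, 0.998, 0.0]
contact_force: [0.1, -0.3, 0.5]
gripper_width: 0.711
```

```bash
python3 - <<'E'
from h import *
plan(.5925,-.37,.1,107)
c=cams.get_calibration('wrist');snap('wrist','w11.png')
np.save('w11.npy',c,allow_pickle=True)
cv2.imwrite('pics/w11b.png',cv2.resize(cv2.imread('pics/w11.png')[60:360],(800,429),interpolation=cv2.INTER_CUBIC))
E
```

```text
t 25.8 at [0.506  0.2383 0.1379] phi 172.59 F [ 0.1 -0.3  0.5] g 0.711
shift total [-0.1642 -0.5921  0.0379] calls of 5 rows 3.08 per call [-0.0533 -0.1924  0.0123] turn 65.59
```

View pics/w11b.png

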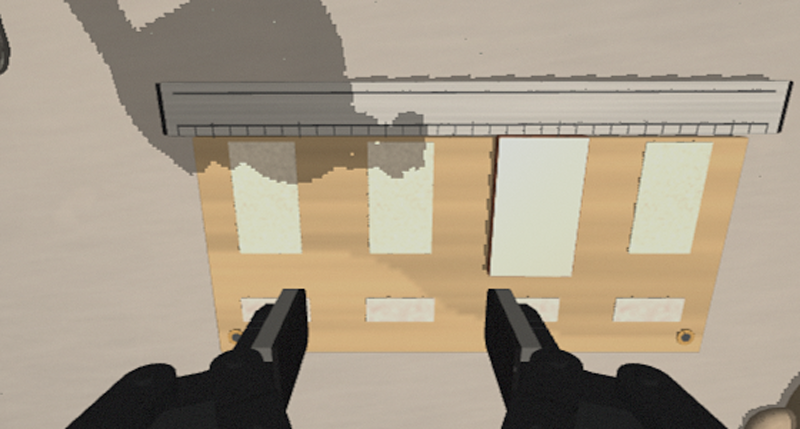

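```bash
python3 - <<'E'
from h import *
c=np.load('w11.npy',allow_pickle=True).item();n=np.array([.9916,-.1293]);v=np.array([.1293,.9916])
def Q(x,y,z): q=at(c,(x*.7,y*.7+60),z)[:2]; return (q@n).round(4),(q@v).round(4)
print('tile',[Q(*p,.015) for p in[(498,138),(588,138),(573,276),(490,275)]])
print('edge inner',[Q(*p,.015) for p in[(170,135),(440,135),(760,133)]])
print('board corners',[Q(*p,.006) for p in[(192,137),(749,136),(700,352),(220,352)]])
print('patches',[Q(*p,.006) for p in[(229,142),(295,141),(368,141),(432,141),(645,142),(713,142)]])
E
```

```text
tile [(np.float64(0.4305), np.float64(0.3629)), (np.float64(0.4305), np.float64(0.4154)), (np.float64(0.5185), np.float64(0.417)), (np.float64(0.5178), np.float64(0.3637))]
edge inner [(np.float64(0.4287), np.float64(0.172)), (np.float64(0.4287), np.float64(0.329)), (np.float64(0.4277), np.float64(0.515))]
board corners [(np.float64(0.431), np.float64(0.1806)), (np.float64(0.4306), np.float64(0.516)), (np.float64(0.5811), np.float64(0.5169)), (np.float64(0.5809), np.float64(0.1799))]
patches [(np.float64(0.434), np.float64(0.2025)), (np.float64(0.4334), np.float64(0.2425)), (np.float64(0.4335), np.float64(0.2865)), (np.float64(0.4335), np.float64(0.3252)), (np.float64(0.4341), np.float64(0.4539)), (np.float64(0.4341), np.float64(0.495))]
```

jog_arm:
  targets:
    - [-0.054, -0.193, 0, 0]
    - [-0.054, -0.193, 0, 0]
    - [-0.054, -0.193, 0, 0]
    - [-0.054, -0.193, 0, 0]
    - [-0.054, -0.193, 0, 0]

```text
time: 26.22
tool_pos: [0.5358, 0.0393, 0.1381]
tool_rot: [0.001, 0.063, 0.998, -0.0]
contact_force: [0.7, -0.1, -0.5]
gripper_width: 0.85
```

jog_arm:
  targets:
    - [-0.054, -0.193, 0, 0]
    - [-0.054, -0.193, 0, 0]
    - [-0.054, -0.193, 0, 0]
    - [-0.054, -0.193, 0, 0]
    - [-0.054, -0.193, 0, 0]

```text
time: 26.63
tool_pos: [0.5651, -0.1597, 0.138]
tool_rot: [0.001, 0.064, 0.998, -0.0]
contact_force: [0.1, -0.5, -0.9]
gripper_width: 0.848
```

jog_arm:
  targets:
    - [-0.054, -0.193, 0, 0]
    - [-0.054, -0.193, 0, 0]
    - [-0.054, -0.193, 0, 0]
    - [-0.054, -0.193, 0, 0]
    - [-0.054, -0.193, 0, 0]

```text
time: 27.05
tool_pos: [0.5943, -0.3582, 0.1376]
tool_rot: [0.0, 0.064, 0.998, -0.0]
contact_force: [1.2, -0.2, -0.1]
gripper_width: 0.856
```

jog_arm:
  targets:
    - [-0.002, -0.013, 0, 7]
    - [-0.002, -0.013, 0, 14]
    - [-0.002, -0.013, 0, 21]
    - [-0.002, -0.013, 0, 28]
    - [-0.002, -0.013, 0, 35]

```text
time: 27.47
tool_pos: [0.5947, -0.3685, 0.1373]
tool_rot: [0.0, 0.363, 0.932, 0.0]
contact_force: [0.1, 0.8, -0.4]
gripper_width: 0.853
```

jog_arm:
  targets:
    - [0, 0, 0, 7]
    - [0, 0, 0, 14]
    - [0, 0, 0, 21]
    - [0, 0, 0, 28]
    - [0, 0, 0, 30.6]

```text
time: 27.88
tool_pos: [0.5948, -0.3682, 0.1375]
tool_rot: [0.0, 0.595, 0.803, 0.0]
contact_force: [-0.5, -0.2, -1.1]
gripper_width: 0.851
```

jog_arm:
  targets:
    - [0, 0, 0.03, 0]
    - [0, 0, 0.03, 0]
    - [0, 0, 0.03, 0]
    - [0, 0, 0.03, 0]

```text
time: 28.22
tool_pos: [0.594, -0.3685, 0.1077]
tool_rot: [-0.0, 0.594, 0.805, 0.0]
contact_force: [-0.1, 0.3, -0.3]
gripper_width: 0.854
```

```bash
python3 -c "
from h import *
plan(.5925,-.370,.0191,107.0)"
```

```text
t 28.2 at [ 0.594  -0.3685  0.1077] phi 107.16 F [-0.1  0.3 -0.3] g 0.854
shift total [-0.001  -0.0018  0.0886] calls of 5 rows 1 per call [-0.001  -0.0018  0.0886] turn 0.16
```

jog_arm:
  targets:
    - [-0.001, -0.0018, 0.03, 0]
    - [-0.001, -0.0018, 0.06, 0]
    - [-0.001, -0.0018, 0.08, 0]
    - [-0.001, -0.0018, 0.084, 0]
    - [-0.001, -0.0018, 0.084, 0]

```text
time: 28.63
tool_pos: [0.5916, -0.3699, 0.0229]
tool_rot: [-0.001, 0.594, 0.804, 0.0]
contact_force: [0.1, -0.3, 0.1]
gripper_width: 0.849
```

jog_arm:
  targets:
    - [0, 0, 0, 0]
    - [0, 0, 0, 0]
    - [0, 0, 0, 0]

```text
time: 28.88
tool_pos: [0.5935, -0.3716, 0.0267]
tool_rot: [0.002, 0.594, 0.804, -0.0]
contact_force: [-0.3, -1.1, 0.5]
gripper_width: 0.849
```

jog_arm:
  targets:
    - [0, 0, 0.004, 0]
    - [0, 0, 0.007, 0]
    - [0, 0, 0.007, 0]
    - [0, 0, 0.007, 0]

```text
time: 29.22
tool_pos: [0.5917, -0.3703, 0.0163]
tool_rot: [-0.0, 0.594, 0.804, -0.0]
contact_force: [0.4, 0.6, 0.6]
gripper_width: 0.846
```

jog_arm:
  targets:
    - [0, 0, 0, 0]
    - [0, 0, 0, 0]

```text
time: 29.38
tool_pos: [0.592, -0.3705, 0.0168]
tool_rot: [0.0, 0.594, 0.804, -0.0]
contact_force: [-0.2, 0.0, -0.2]
gripper_width: 0.849
```

Slightly low (0.0168, want 0.019). I'll raise 2 mm and grip.

jog_arm:
  targets:
    - [0, 0, -0.0022, 0]
    - [0, 0, -0.0022, 0]
    - [0, 0, -0.0022, 0]

```text
time: 29.63
tool_pos: [0.5922, -0.3707, 0.0194]
tool_rot: [0.0, 0.594, 0.804, -0.0]
contact_force: [0.3, 1.3, -0.9]
gripper_width: 0.847
```

jog_arm:
  targets:
    - [0, 0, 0, 0]
    - [0, 0, 0, 0]

```text
time: 29.8
tool_pos: [0.592, -0.3705, 0.0191]
tool_rot: [0.0, 0.594, 0.804, -0.0]
contact_force: [0.2, -0.1, 0.0]
gripper_width: 0.849
```

jog_arm:
  targets:
    - [0, 0, 0, 0]
    - [0, 0, 0, 0]
    - [0, 0, 0, 0]
    - [0, 0, 0, 0]
    - [0, 0, 0, 0]
  fingers: 0.0

```text
time: 30.22
tool_pos: [0.5922, -0.3708, 0.0195]
tool_rot: [0.0, 0.594, 0.804, -0.0]
contact_force: [0.3, -0.1, 2.9]
gripper_width: 0.609
```

jog_arm:
  targets:
    - [0, 0, 0, 0]
    - [0, 0, 0, 0]

```text
time: 30.38
tool_pos: [0.5922, -0.3708, 0.0195]
tool_rot: [0.0, 0.594, 0.804, -0.0]
contact_force: [-0.2, -0.2, 3.5]
gripper_width: 0.611
```

jog_arm:
  targets:
    - [0, 0, -0.01, 0]
    - [0, 0, -0.02, 0]
    - [0, 0, -0.035, 0]
    - [0, 0, -0.05, 0]
    - [0, 0, -0.065, 0]

```text
time: 30.8
tool_pos: [0.5921, -0.3701, 0.0861]
tool_rot: [-0.0, 0.594, 0.804, 0.0]
contact_force: [0.3, -0.2, -0.8]
gripper_width: 0.609
```

jog_arm:
  targets:
    - [0, 0, -0.015, 0]
    - [0, 0, -0.025, 0]
    - [0, 0, -0.025, 0]
    - [0, 0, -0.025, 0]

```text
time: 31.13
tool_pos: [0.5925, -0.3707, 0.1103]
tool_rot: [0.001, 0.594, 0.804, 0.0]
contact_force: [0.4, 0.9, -2.9]
gripper_width: 0.607
```

```bash
cat >> h.py <<'E'
def tiletop(f):
    # red-clay front strip row and glaze side columns of the held tile
    c=cams.get_calibration('wrist');st=manip.state();fi=phi();im=snap('wrist',f).astype(int)
    R=(im[:,:,0]-im[:,:,2]>30)&(im[:,:,0]<150)&(im[:,:,1]<110)
    out=[]
    for x in range(235,325,15):
        r=np.where(R[150:215,x])[0]; out.append((x,int(r.min()+150) if len(r) else None,int(r.max()+150) if len(r) else None))
    print('strip',out)
    row=im[205]; g=np.where((row[:,0]>110)&(abs(row[:,0]-row[:,2])<45))[0]
    d=np.where(R[205])[0]; print('row205 red cols',d)
    return c,st,fi
E
python3 - <<'E'
from h import *
c,st,fi=tiletop('w12.png'); plan(.5117,.2393,.1,172.57)
im=cv2.imread('pics/w12.png');im7=cv2.imread('pics/w7.png')
o=np.hstack([im7[120:400,150:420],im[120:400,150:420]]);cv2.imwrite('pics/c12.png',o)
E
```

```text
strip [(235, 150, 189), (250, 155, 189), (265, 156, 189), (280, 156, 189), (295, 156, 190), (310, 150, 190)]
row205 red cols [217]
t 31.2 at [ 0.5918 -0.3703  0.1089] phi 107.11 F [-0.1 -0.1 -1.7] g 0.604
shift total [0.6062 0.1028 0.0089] calls of 5 rows 3.07 per call [0.1972 0.0334 0.0029] turn -65.46
```

View pics/c12.png

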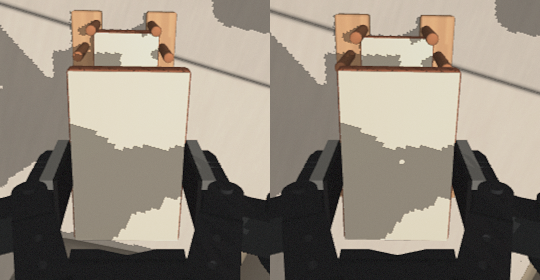

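jog_arm:
  targets:
    - [0.02, 0.003, 0, 0]
    - [0.05, 0.008, 0, 0]
    - [0.08, 0.013, 0, 0]
    - [0.11, 0.018, 0, 0]
    - [0.148, 0.025, 0, 0]

```text
time: 31.6
tool_pos: [0.5711, -0.2209, 0.1073]
tool_rot: [-0.001, 0.595, 0.804, -0.0]
contact_force: [0.4, -0.2, -0.8]
gripper_width: 0.607
```

jog_arm:
  targets:
    - [0.03, 0.005, 0, 0]
    - [0.06, 0.01, 0, 0]
    - [0.09, 0.015, 0, 0]
    - [0.12, 0.02, 0, 0]
    - [0.148, 0.025, 0, 0]

```text
time: 32.02
tool_pos: [0.5511, -0.071, 0.1073]
tool_rot: [-0.001, 0.594, 0.804, -0.0]
contact_force: [0.3, 0.0, -0.3]
gripper_width: 0.614
```

jog_arm:
  targets:
    - [0.03, 0.005, 0, 0]
    - [0.06, 0.01, 0, 0]
    - [0.09, 0.015, 0, 0]
    - [0.12, 0.02, 0, 0]
    - [0.148, 0.025, 0, 0]

```text
time: 32.43
tool_pos: [0.5315, 0.0775, 0.1075]
tool_rot: [-0.001, 0.594, 0.804, -0.001]
contact_force: [0.4, -0.4, -1.0]
gripper_width: 0.608
```

jog_arm:
  targets:
    - [0.03, 0.005, 0, 0]
    - [0.06, 0.01, 0, 0]
    - [0.09, 0.015, 0, 0]
    - [0.12, 0.02, 0, 0]
    - [0.148, 0.025, 0, 0]

```text
time: 32.85
tool_pos: [0.5119, 0.2261, 0.1075]
tool_rot: [-0.001, 0.594, 0.805, -0.001]
contact_force: [0.9, 0.1, -0.8]
gripper_width: 0.611
```

jog_arm:
  targets:
    - [0.014, 0.003, 0, -6]
    - [0.014, 0.003, 0, -12]
    - [0.014, 0.003, 0, -18]
    - [0.014, 0.003, 0, -24]
    - [0.014, 0.003, 0, -30]

```text
time: 33.27
tool_pos: [0.511, 0.2389, 0.1073]
tool_rot: [-0.001, 0.363, 0.932, -0.001]
contact_force: [-0.3, -0.2, -0.8]
gripper_width: 0.605
```

jog_arm:
  targets:
    - [0, 0, 0, -7]
    - [0, 0, 0, -14]
    - [0, 0, 0, -21]
    - [0, 0, 0, -28]
    - [0, 0, 0, -35]

```text
time: 33.68
tool_pos: [0.5111, 0.2386, 0.1073]
tool_rot: [-0.001, 0.066, 0.998, -0.001]
contact_force: [-0.3, -0.1, -0.9]
gripper_width: 0.609
```

jog_arm:
  targets:
    - [0, 0, 0, -0.5]
    - [0, 0, 0, -0.5]
    - [0, 0, 0, -0.5]

```text
time: 33.93
tool_pos: [0.5117, 0.2388, 0.1082]
tool_rot: [-0.001, 0.066, 0.998, -0.0]
contact_force: [-0.5, 0.5, -0.2]
gripper_width: 0.612
```

```bash
python3 - <<'E'
from h import *
plan(.5117,.2393,.017,172.57)
c=cams.get_calibration('wrist');im=snap('wrist','w13.png');n=np.array([.9916,-.1293])
# straightedge/board transition along columns: last bright-grey row before wood
a=im.astype(int); 
for x in(40,150,180,350,430,500):
    sat=a[:,x,0]-a[:,x,2]; r=[i for i in range(80,200) if sat[i]<30 and sat[i+2]>45][:1]
    print(x,r,[(at(c,(x,i+1),.015)[:2]@n).round(4) for i in r])
E
```

```text
t 33.9 at [0.5117 0.2388 0.1082] phi 172.46 F [-0.5  0.5 -0.2] g 0.612
shift total [0.     0.0005 0.0912] calls of 5 rows 1 per call [0.     0.0005 0.0912] turn -0.11
40 [] []
150 [152] [np.float64(0.429)]
180 [152] [np.float64(0.4291)]
350 [151] [np.float64(0.4287)]
430 [151] [np.float64(0.4288)]
500 [151] [np.float64(0.429)]
```

jog_arm:
  targets:
    - [0, 0, 0.03, 0]
    - [0, 0, 0.055, 0]
    - [0, 0, 0.08, 0]
    - [0, 0, 0.09, 0]
    - [0, 0, 0.09, 0]

```text
time: 34.4
tool_pos: [0.5095, 0.2381, 0.0156]
tool_rot: [-0.003, 0.065, 0.998, -0.001]
contact_force: [-1.5, 0.1, -1.3]
gripper_width: 0.609
```

jog_arm:
  targets:
    - [0, 0, 0, 0]
    - [0, 0, 0, 0]
    - [0, 0, 0, 0]

```text
time: 34.65
tool_pos: [0.5138, 0.2395, 0.0212]
tool_rot: [0.002, 0.065, 0.998, 0.001]
contact_force: [-0.0, 0.0, -0.4]
gripper_width: 0.612
```

```bash
cat >> h.py <<'E'
def place(f):
    # gap of held tile to straightedge and lateral offset to patch, from the wrist picture
    p=manip.state()['tool_pos'];c=cams.get_calibration('wrist');a=snap('wrist',f).astype(int)
    n=np.array([.9916,-.1293]);v=np.array([.1293,.9916]); zt=p[2]+.0109
    red=(a[:,:,0]-a[:,:,2]>30)&(a[:,:,0]-a[:,:,1]>25)
    for x in(245,265,290,310):
        s=a[:,x]; rr=[r for r in range(165,215) if red[r,x] and s[r,0]<175]
        sat=s[:,0]-s[:,2]; e=[r for r in range(150,215) if sat[r]<22 and sat[r+2]>24][-1:] 
        g=max(rr)+.7 if rr else None
        print(x,'red',rr[:1],rr[-1:],'edge cand',e,'glaze n',None if g is None else (at(c,(x,g),zt)[:2]@n).round(4))
    print([int(v) for v in a[160:200,265,0]-a[160:200,265,2]])
E
python3 - <<'E'
from h import *
plan(.5117,.2393,.009,172.57); place('w14.png')
cv2.imwrite('pics/w14b.png',cv2.resize(cv2.imread('pics/w14.png')[90:240,180:380],(800,600),interpolation=cv2.INTER_CUBIC))
np.save('w14.npy',cams.get_calibration('wrist'),allow_pickle=True)
E
```

```text
t 34.6 at [0.5138 0.2395 0.0212] phi 172.59 F [-0.   0.  -0.4] g 0.612
shift total [ 0.0021 -0.0005  0.0122] calls of 5 rows 1 per call [ 0.0021 -0.0005  0.0122] turn 0.02
245 red [186] [190] edge cand [169] glaze n 0.4347
265 red [186] [191] edge cand [168] glaze n 0.4351
290 red [187] [191] edge cand [168] glaze n 0.4351
310 red [187] [191] edge cand [168] glaze n 0.4351
[13, 12, 12, 13, 13, 13, 12, 12, 11, 22, 45, 54, 54, 53, 53, 53, 42, 31, 31, 31, 30, 30, 29, 30, 31, 29, 39, 45, 48, 53, 60, 41, 21, 23, 23, 24, 22, 22, 23, 23]
```

View pics/w14b.png

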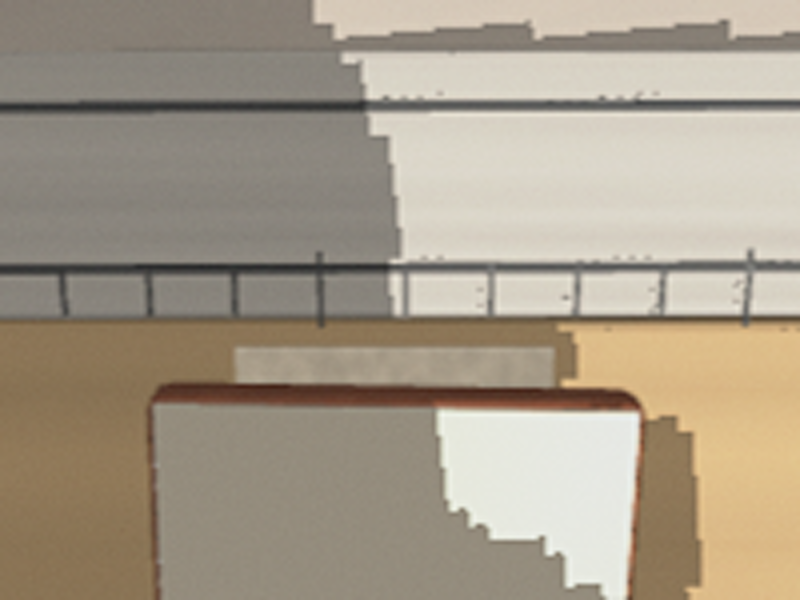

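jog_arm:
  targets:
    - [0.002, 0, 0.006, -0.4]
    - [0.0038, 0, 0.012, -0.4]
    - [0.0038, 0, 0.012, -0.4]
    - [0.0038, 0, 0.012, -0.4]
    - [0.0038, 0, 0.012, -0.4]

```text
time: 35.12
tool_pos: [0.5081, 0.2394, 0.0067]
tool_rot: [-0.0, 0.061, 0.998, -0.0]
contact_force: [-0.2, -0.8, -0.3]
gripper_width: 0.608
```

jog_arm:
  targets:
    - [0, 0, 0, 0]
    - [0, 0, 0, 0]
    - [0, 0, 0, 0]

```text
time: 35.37
tool_pos: [0.5085, 0.2395, 0.0071]
tool_rot: [0.0, 0.061, 0.998, 0.0]
contact_force: [0.1, 0.5, -1.5]
gripper_width: 0.606
```

```bash
python3 - <<'E'
from h import *
plan(.5083,.2398,.0042,172.57); place('w15.png')
E
```

```text
t 35.4 at [0.5085 0.2395 0.0071] phi 173.01 F [ 0.1  0.5 -1.5] g 0.606
shift total [0.0003 0.0003 0.0029] calls of 5 rows 1 per call [0.0003 0.0003 0.0029] turn 0.44
245 red [186] [190] edge cand [184] glaze n 0.4295
265 red [186] [190] edge cand [184] glaze n 0.4295
290 red [187] [191] edge cand [184] glaze n 0.4299
310 red [187] [191] edge cand [185] glaze n 0.4298
[13, 12, 12, 13, 12, 12, 15, 12, 12, 12, 10, 0, 2, 7, 15, 14, 11, 12, 12, 12, 12, 13, 12, 13, 12, 25, 44, 46, 49, 54, 63, 40, 22, 23, 25, 25, 24, 24, 24, 24]
```

jog_arm:
  targets:
    - [0.0004, 0, 0.001, 0]
    - [0.0007, 0, 0.0022, 0]
    - [0.0007, 0, 0.0022, 0]

```text
time: 35.67
tool_pos: [0.5075, 0.2395, 0.0045]
tool_rot: [-0.0, 0.061, 0.998, -0.0]
contact_force: [1.0, -0.3, -0.9]
gripper_width: 0.603
```

jog_arm:
  targets:
    - [0, 0, 0.001, 0]
    - [0, 0, 0.001, 0]
    - [0, 0, 0.001, 0]

```text
time: 35.92
tool_pos: [0.5079, 0.2396, 0.0044]
tool_rot: [0.0, 0.061, 0.998, -0.0]
contact_force: [-2.3, -0.6, 4.5]
gripper_width: 0.607
```

jog_arm:
  targets:
    - [0, 0, 0, 0]
    - [0, 0, 0, 0]
    - [0, 0, 0, 0]
  fingers: 0.78

```text
time: 36.17
tool_pos: [0.5077, 0.2395, 0.0036]
tool_rot: [0.0, 0.061, 0.998, 0.0]
contact_force: [-0.0, 0.7, 0.2]
gripper_width: 0.783
```

jog_arm:
  targets:
    - [0, 0, -0.015, 0]
    - [0, 0, -0.035, 0]
    - [0, 0, -0.035, 0]

```text
time: 36.42
tool_pos: [0.5104, 0.2404, 0.0423]
tool_rot: [0.003, 0.061, 0.998, 0.001]
contact_force: [1.2, 0.1, 1.2]
gripper_width: 0.78
```

jog_arm:
  targets:
    - [0, 0, 0, 0]
    - [0, 0, 0, 0]
    - [0, 0, 0, 0]
    - [0, 0, 0, 0]
    - [0, 0, 0, 0]
  fingers: 0.0

```text
time: 36.83
tool_pos: [0.507, 0.2393, 0.0377]
tool_rot: [-0.001, 0.061, 0.998, -0.0]
contact_force: [-0.0, 0.0, -1.0]
gripper_width: 0.069
```

jog_arm:
  targets:
    - [0, 0, 0.01, 0]
    - [0, 0, 0.018, 0]
    - [0, 0, 0.02, 0]
    - [0, 0, 0.02, 0]

```text
time: 37.17
tool_pos: [0.5064, 0.2391, 0.0169]
tool_rot: [-0.002, 0.061, 0.998, -0.001]
contact_force: [-0.2, -0.3, -0.1]
gripper_width: 0.001
```

jog_arm:
  targets:
    - [0, 0, 0.002, 0]
    - [0, 0, 0.003, 0]
    - [0, 0, 0.003, 0]

```text
time: 37.42
tool_pos: [0.5078, 0.2395, 0.0158]
tool_rot: [0.0, 0.061, 0.998, -0.0]
contact_force: [-0.2, -0.1, 0.4]
gripper_width: 0.001
```

jog_arm:
  targets:
    - [0.001, 0, 0.002, 0]
    - [0.001, 0, 0.003, 0]
    - [0.001, 0, 0.003, 0]

```text
time: 37.67
tool_pos: [0.5078, 0.2398, 0.015]
tool_rot: [0.001, 0.061, 0.998, -0.0]
contact_force: [-4.1, -2.6, 9.6]
gripper_width: -0.001
```

jog_arm:
  targets:
    - [0.001, 0, 0.002, 0]
    - [0.001, 0, 0.002, 0]
    - [0.001, 0, 0.002, 0]

```text
time: 37.92
tool_pos: [0.5078, 0.2398, 0.015]
tool_rot: [0.001, 0.061, 0.998, -0.0]
contact_force: [-6.2, -3.9, 19.0]
gripper_width: 0.002
```

jog_arm:
  targets:
    - [0.001, -0.001, 0.002, 0]
    - [0.001, -0.001, 0.003, 0]
    - [0.001, -0.001, 0.003, 0]
    - [0.001, -0.001, 0.003, 0]

```text
time: 38.25
tool_pos: [0.5079, 0.2398, 0.0149]
tool_rot: [0.002, 0.061, 0.998, 0.0]
contact_force: [-12.8, -4.5, 32.7]
gripper_width: -0.002
```

jog_arm:
  targets:
    - [0, 0, -0.02, 0]
    - [0, 0, -0.06, 0]
    - [0, 0, -0.1, 0]
    - [0, 0, -0.13, 0]
    - [0, 0, -0.13, 0]

```text
time: 38.67
tool_pos: [0.5094, 0.2405, 0.147]
tool_rot: [0.007, 0.061, 0.998, 0.003]
contact_force: [1.6, -0.3, 0.7]
gripper_width: -0.002
```

jog_arm:
  targets:
    - [0, -0.03, 0, 0]
    - [0, -0.06, 0, 0]
    - [0, -0.084, 0, 0]
    - [0, -0.084, 0, 0]
    - [0, -0.084, 0, 0]
  fingers: 0.85

```text
time: 39.08
tool_pos: [0.4943, 0.1548, 0.1375]
tool_rot: [0.0, 0.062, 0.998, 0.0]
contact_force: [0.3, 0.6, 0.4]
gripper_width: 0.705
```

jog_arm:
  targets:
    - [0, 0, 0, 0]
    - [0, 0, 0, 0]

```text
time: 39.25
tool_pos: [0.4945, 0.1563, 0.1377]
tool_rot: [-0.0, 0.061, 0.998, 0.0]
contact_force: [0.6, -0.1, -0.0]
gripper_width: 0.846
```

```bash
python3 - <<'E'
from h import *
plan(.5925,-.37,.1,107)
c=cams.get_calibration('wrist');snap('wrist','w16.png')
np.save('w16.npy',c,allow_pickle=True)
cv2.imwrite('pics/w16b.png',cv2.resize(cv2.imread('pics/w16.png')[60:360],(800,429),interpolation=cv2.INTER_CUBIC))
E
```

```text
t 39.2 at [0.4945 0.1563 0.1377] phi 173.05 F [ 0.6 -0.1 -0. ] g 0.846
shift total [-0.1609 -0.5106  0.0377] calls of 5 rows 2.68 per call [-0.06   -0.1903  0.0141] turn 66.05
```

View pics/w16b.png

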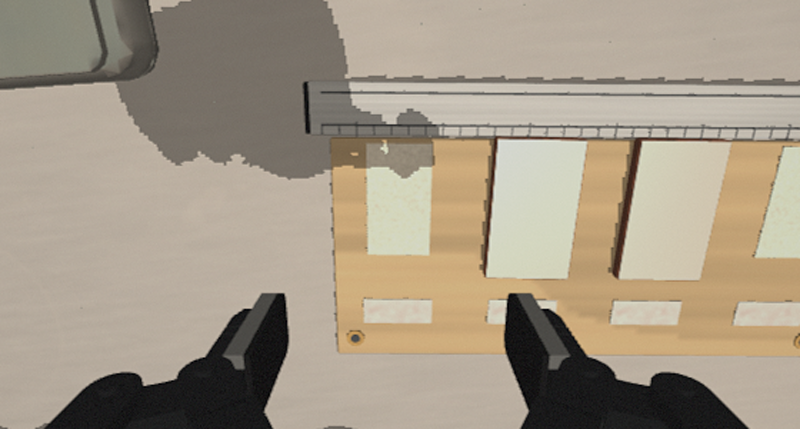

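jog_arm:
  targets:
    - [-0.054, -0.17, 0, 0]
    - [-0.054, -0.17, 0, 0]
    - [-0.054, -0.17, 0, 0]
    - [-0.054, -0.17, 0, 0]
    - [-0.054, -0.17, 0, 0]

```text
time: 39.72
tool_pos: [0.5285, -0.0235, 0.1382]
tool_rot: [0.001, 0.062, 0.998, -0.001]
contact_force: [-0.3, 0.0, -0.3]
gripper_width: 0.849
```

jog_arm:
  targets:
    - [-0.054, -0.17, 0, 0]
    - [-0.054, -0.17, 0, 0]
    - [-0.054, -0.17, 0, 0]
    - [-0.054, -0.17, 0, 0]
    - [-0.054, -0.17, 0, 0]

```text
time: 40.13
tool_pos: [0.5613, -0.1993, 0.138]
tool_rot: [0.001, 0.062, 0.998, -0.001]
contact_force: [-0.1, -0.9, 0.6]
gripper_width: 0.852
```

jog_arm:
  targets:
    - [-0.053, -0.17, 0, 0]
    - [-0.053, -0.17, 0, 0]
    - [-0.053, -0.17, 0, 0]
    - [-0.053, -0.17, 0, 0]
    - [-0.053, -0.17, 0, 0]

```text
time: 40.55
tool_pos: [0.593, -0.3745, 0.1375]
tool_rot: [0.0, 0.062, 0.998, -0.001]
contact_force: [0.6, 0.4, 0.6]
gripper_width: 0.852
```

jog_arm:
  targets:
    - [0, 0, 0, 7]
    - [0, 0, 0, 14]
    - [0, 0, 0, 21]
    - [0, 0, 0, 28]
    - [0, 0, 0, 35]

```text
time: 40.97
tool_pos: [0.5928, -0.3686, 0.1373]
tool_rot: [-0.0, 0.36, 0.933, 0.0]
contact_force: [0.2, 0.2, 0.2]
gripper_width: 0.855
```

jog_arm:
  targets:
    - [0, 0, 0, 7]
    - [0, 0, 0, 14]
    - [0, 0, 0, 21]
    - [0, 0, 0, 28]
    - [0, 0, 0, 31]

```text
time: 41.38
tool_pos: [0.5929, -0.3684, 0.1374]
tool_rot: [-0.0, 0.596, 0.803, 0.0]
contact_force: [-1.0, -0.5, -0.3]
gripper_width: 0.846
```

jog_arm:
  targets:
    - [0, 0, 0.03, 0]
    - [0, 0, 0.03, 0]
    - [0, 0, 0.03, 0]
    - [0, 0, 0.03, 0]

```text
time: 41.72
tool_pos: [0.5924, -0.3693, 0.1078]
tool_rot: [-0.0, 0.594, 0.804, 0.0]
contact_force: [-0.9, -0.1, 0.6]
gripper_width: 0.853
```

```bash
python3 - <<'E'
from h import *
plan(.592,-.3705,.0103,107.0)
c=np.load('w16.npy',allow_pickle=True).item();n=np.array([.9916,-.1293]);v=np.array([.1293,.9916])
def Q(x,y,z): q=at(c,(x*.7,y*.7+60),z)[:2]; return [(q@n).round(4),(q@v).round(4)]
print('tile2',[Q(*p,.015) for p in[(497,140),(587,140),(570,278),(487,276)]])
print('tile1',[Q(*p,.015) for p in[(640,140),(730,140),(701,280),(619,278)]])
print('edge inner',[Q(*p,.015) for p in[(320,135),(600,137),(790,138)]], 'board',Q(331,138,.006))
print('patches',[Q(*p,.006) for p in[(367,142),(433,142)]])
E
```

```text
t 41.7 at [ 0.5924 -0.3693  0.1078] phi 107.06 F [-0.9 -0.1  0.6] g 0.853
shift total [-0.001  -0.0007  0.0975] calls of 5 rows 1 per call [-0.001  -0.0007  0.0975] turn 0.06
tile2 [[np.float64(0.4303), np.float64(0.2792)], [np.float64(0.4299), np.float64(0.3317)], [np.float64(0.5181), np.float64(0.3326)], [np.float64(0.5171), np.float64(0.2793)]]
tile1 [[np.float64(0.4297), np.float64(0.3626)], [np.float64(0.4293), np.float64(0.4151)], [np.float64(0.5189), np.float64(0.4171)], [np.float64(0.5178), np.float64(0.3641)]]
edge inner [[np.float64(0.4282), np.float64(0.176)], [np.float64(0.4281), np.float64(0.339)], [np.float64(0.4279), np.float64(0.4498)]] board [np.float64(0.4311), np.float64(0.1811)]
patches [[np.float64(0.4333), np.float64(0.2027)], [np.float64(0.433), np.float64(0.2426)]]
```

jog_arm:
  targets:
    - [-0.001, -0.0007, 0.03, 0]
    - [-0.001, -0.0007, 0.06, 0]
    - [-0.001, -0.0007, 0.08, 0]
    - [-0.001, -0.0007, 0.088, 0]
    - [-0.001, -0.0007, 0.09, 0]

```text
time: 42.13
tool_pos: [0.5911, -0.3707, 0.0164]
tool_rot: [-0.001, 0.595, 0.804, 0.0]
contact_force: [-0.6, -0.0, -0.2]
gripper_width: 0.854
```

jog_arm:
  targets:
    - [0, 0, 0.003, 0]
    - [0, 0, 0.005, 0]
    - [0, 0, 0.0065, 0]
    - [0, 0, 0.0065, 0]
    - [0, 0, 0.0065, 0]

```text
time: 42.55
tool_pos: [0.5923, -0.3719, 0.0124]
tool_rot: [0.001, 0.595, 0.804, -0.0]
contact_force: [-0.0, -0.6, 0.6]
gripper_width: 0.847
```

jog_arm:
  targets:
    - [0, 0, 0, 0]
    - [0, 0, 0, 0]
    - [0, 0, 0, 0]

```text
time: 42.8
tool_pos: [0.5918, -0.3715, 0.0116]
tool_rot: [0.0, 0.595, 0.804, -0.0]
contact_force: [0.0, -0.2, 0.1]
gripper_width: 0.85
```

jog_arm:
  targets:
    - [0.001, 0, 0.0013, 0]
    - [0.001, 0, 0.0013, 0]
    - [0.001, 0, 0.0013, 0]

```text
time: 43.05
tool_pos: [0.5913, -0.3703, 0.0098]
tool_rot: [-0.0, 0.595, 0.804, 0.0]
contact_force: [0.3, 0.3, 0.4]
gripper_width: 0.847
```

jog_arm:
  targets:
    - [0, 0, 0, 0]
    - [0, 0, 0, 0]
    - [0, 0, 0, 0]
    - [0, 0, 0, 0]
    - [0, 0, 0, 0]
  fingers: 0.0

```text
time: 43.47
tool_pos: [0.5918, -0.3708, 0.0105]
tool_rot: [0.0, 0.595, 0.804, -0.0]
contact_force: [-0.5, 0.4, 2.4]
gripper_width: 0.609
```

jog_arm:
  targets:
    - [0, 0, 0, 0]
    - [0, 0, 0, 0]

```text
time: 43.63
tool_pos: [0.5917, -0.3707, 0.0104]
tool_rot: [0.0, 0.595, 0.804, -0.0]
contact_force: [0.8, 0.6, 2.9]
gripper_width: 0.606
```

jog_arm:
  targets:
    - [0, 0, -0.01, 0]
    - [0, 0, -0.02, 0]
    - [0, 0, -0.035, 0]
    - [0, 0, -0.05, 0]
    - [0, 0, -0.065, 0]

```text
time: 44.05
tool_pos: [0.5914, -0.37, 0.077]
tool_rot: [-0.0, 0.595, 0.804, 0.0]
contact_force: [-0.3, 0.5, -1.1]
gripper_width: 0.609
```

jog_arm:
  targets:
    - [0, 0, -0.015, 0]
    - [0, 0, -0.035, 0]
    - [0, 0, -0.035, 0]
    - [0, 0, -0.035, 0]

```text
time: 44.38
tool_pos: [0.5926, -0.371, 0.1128]
tool_rot: [0.002, 0.595, 0.804, 0.0]
contact_force: [-0.1, 0.3, -1.1]
gripper_width: 0.61
```

```bash
python3 - <<'E'
from h import *
plan(.5009,.156,.1,172.57)
a=snap('wrist','w17.png').astype(int); b=cv2.imread('pics/w12.png')[:,:,::-1].astype(int)
for nm,im in(('prev',b),('now',a)):
    D=(im[:,:,0]-im[:,:,2]>30)&(im[:,:,0]-im[:,:,1]>28)&(im[:,:,0]<175)
    print(nm,[(x,np.where(D[175:215,x])[0]+175) for x in(240,280,320)],'row240',np.where(D[240,200:360])[0]+200)
E
```

```text
t 44.4 at [ 0.5926 -0.371   0.1128] phi 107.02 F [-0.1  0.3 -1.1] g 0.61
shift total [0.5307 0.0666 0.0128] calls of 5 rows 2.68 per call [0.1984 0.0249 0.0048] turn -65.55
prev [(240, array([175, 176, 177, 178, 179, 180, 181, 182, 183, 184, 185, 186, 187,
       188, 189, 190])), (280, array([187, 188, 189, 190])), (320, array([187, 188, 189, 190, 191]))] row240 [219 337]
now [(240, array([175, 176, 177, 178, 179, 180, 181, 182, 183, 184, 185, 186, 187,
       188, 189, 190])), (280, array([187, 188, 189, 190])), (320, array([186, 187, 188, 189, 190, 191]))] row240 [219]
```

jog_arm:
  targets:
    - [0.02, 0.003, 0, 0]
    - [0.05, 0.006, 0, 0]
    - [0.08, 0.01, 0, 0]
    - [0.11, 0.014, 0, 0]
    - [0.133, 0.017, 0, 0]

```text
time: 44.85
tool_pos: [0.567, -0.2355, 0.1076]
tool_rot: [-0.002, 0.595, 0.804, 0.0]
contact_force: [1.1, 0.6, -0.6]
gripper_width: 0.604
```

jog_arm:
  targets:
    - [0.03, 0.004, 0, 0]
    - [0.06, 0.008, 0, 0]
    - [0.09, 0.011, 0, 0]
    - [0.12, 0.015, 0, 0]
    - [0.133, 0.017, 0, 0]

```text
time: 45.27
tool_pos: [0.5439, -0.1027, 0.1078]
tool_rot: [-0.002, 0.594, 0.805, -0.0]
contact_force: [0.2, 0.2, -1.8]
gripper_width: 0.608
```

jog_arm:
  targets:
    - [0.03, 0.004, 0, 0]
    - [0.06, 0.008, 0, 0]
    - [0.09, 0.011, 0, 0]
    - [0.12, 0.015, 0, 0]
    - [0.133, 0.017, 0, 0]

```text
time: 45.68
tool_pos: [0.5219, 0.0285, 0.1086]
tool_rot: [-0.001, 0.594, 0.804, -0.0]
contact_force: [-0.2, -0.3, -1.6]
gripper_width: 0.612
```

jog_arm:
  targets:
    - [0.03, 0.004, 0, 0]
    - [0.06, 0.008, 0, 0]
    - [0.09, 0.011, 0, 0]
    - [0.12, 0.015, 0, 0]
    - [0.132, 0.016, 0, 0]

```text
time: 46.1
tool_pos: [0.4993, 0.159, 0.1092]
tool_rot: [-0.001, 0.594, 0.804, -0.0]
contact_force: [-0.5, 0.6, -0.9]
gripper_width: 0.612
```

jog_arm:
  targets:
    - [0, 0, 0, -6]
    - [0, 0, 0, -12]
    - [0, 0, 0, -18]
    - [0, 0, 0, -24]
    - [0, 0, 0, -30]

```text
time: 46.52
tool_pos: [0.5002, 0.1559, 0.1092]
tool_rot: [-0.0, 0.364, 0.931, -0.001]
contact_force: [-0.2, 0.2, -1.1]
gripper_width: 0.61
```

jog_arm:
  targets:
    - [0, 0, 0, -7]
    - [0, 0, 0, -14]
    - [0, 0, 0, -21]
    - [0, 0, 0, -28]
    - [0, 0, 0, -35]

```text
time: 46.93
tool_pos: [0.5003, 0.1558, 0.1093]
tool_rot: [-0.0, 0.067, 0.998, -0.001]
contact_force: [0.9, -0.1, -1.2]
gripper_width: 0.609
```

jog_arm:
  targets:
    - [0, 0, 0, -1]
    - [0, 0, 0, -1]
    - [0, 0, 0, -1]

```text
time: 47.18
tool_pos: [0.5002, 0.1564, 0.1096]
tool_rot: [-0.0, 0.062, 0.998, -0.0]
contact_force: [0.3, 0.4, -1.0]
gripper_width: 0.609
```

```bash
cat > e.py <<'E'
from h import *
import sys
def edge(c,a):
    n=np.array([.9916,-.1293]);v=np.array([.1293,.9916])
    for x in(150,180,210,350,430,500):
        sat=a[:,x,0]-a[:,x,2]; r=[i for i in range(60,200) if sat[i]<30 and sat[i+2]>45][:1]
        print(x,r,[((q:=at(c,(x,i+1),.015)[:2])@n).round(4) for i in r])
E
python3 - <<'E'
from e import *
plan(.5009,.156,.017,172.9)
c=cams.get_calibration('wrist');edge(c,snap('wrist','w18.png').astype(int))
E
```

```text
t 47.2 at [0.5002 0.1564 0.1096] phi 172.84 F [ 0.3  0.4 -1. ] g 0.609
shift total [-0.0007 -0.0003  0.0926] calls of 5 rows 1 per call [-0.0007 -0.0003  0.0926] turn -0.06
150 [] []
180 [] []
210 [] []
350 [153] [np.float64(0.4294)]
430 [153] [np.float64(0.4291)]
500 [152] [np.float64(0.4282)]
```

Edge unmoved. Descend with the same procedure.

jog_arm:
  targets:
    - [0, 0, 0.03, 0]
    - [0, 0, 0.055, 0]
    - [0, 0, 0.08, 0]
    - [0, 0, 0.091, 0]
    - [0, 0, 0.091, 0]

```text
time: 47.65
tool_pos: [0.4974, 0.1563, 0.0157]
tool_rot: [-0.003, 0.061, 0.998, -0.001]
contact_force: [-0.9, -0.0, -1.0]
gripper_width: 0.606
```

jog_arm:
  targets:
    - [0, 0, 0, 0]
    - [0, 0, 0, 0]
    - [0, 0, 0, 0]

```text
time: 47.9
tool_pos: [0.5019, 0.1572, 0.0211]
tool_rot: [0.002, 0.061, 0.998, 0.0]
contact_force: [0.2, -0.1, -1.0]
gripper_width: 0.612
```

```bash
python3 - <<'E'
from h import *
plan(.4974,.1565,.0067,172.9); place('w19.png')
im=cv2.imread('pics/w19.png')[:,:,::-1].astype(int)
s=im[:,:,0]-im[:,:,2]
for r in(178,180,182): print(r,[int(x) for x in s[r,225:330]])
r=196;print(r,[(x,int(s[r,x])) for x in list(range(212,226))+list(range(332,346))])
E
```

```text
t 47.9 at [0.5019 0.1572 0.0211] phi 172.99 F [ 0.2 -0.1 -1. ] g 0.612
shift total [ 0.0044 -0.0012  0.0144] calls of 5 rows 1 per call [ 0.0044 -0.0012  0.0144] turn 0.09
245 red [186] [190] edge cand [170] glaze n 0.4336
265 red [187] [190] edge cand [170] glaze n 0.4335
290 red [187] [191] edge cand [204] glaze n 0.4339
310 red [187] [191] edge cand [171] glaze n 0.4338
[14, 12, 13, 13, 14, 13, 14, 13, 12, 9, 14, 29, 42, 50, 53, 53, 56, 56, 47, 28, 30, 32, 31, 29, 30, 30, 36, 47, 48, 54, 60, 39, 22, 24, 24, 23, 25, 24, 22, 23]
178 [55, 53, 55, 55, 54, 54, 54, 54, 54, 55, 55, 56, 52, 47, 45, 47, 46, 47, 46, 47, 46, 46, 47, 47, 47, 47, 47, 47, 46, 45, 48, 48, 48, 46, 47, 46, 47, 47, 46, 47, 47, 46, 47, 48, 47, 47, 50, 49, 49, 50, 50, 50, 50, 48, 49, 48, 50, 50, 51, 49, 49, 49, 49, 48, 49, 50, 49, 50, 50, 49, 49, 49, 51, 49, 50, 49, 49, 49, 50, 49, 50, 48, 50, 52, 52, 51, 51, 53, 53, 52, 51, 50, 54, 54, 54, 53, 76, 86, 85, 85, 84, 85, 84, 84, 83]
180 [54, 53, 54, 53, 55, 55, 55, 55, 55, 55, 53, 56, 46, 34, 31, 32, 31, 29, 30, 30, 30, 29, 29, 30, 31, 31, 31, 31, 33, 29, 29, 31, 31, 30
[... 316 characters left out ...]
5, 53, 54, 53, 54, 53, 45, 34, 30, 30, 32, 31, 32, 32, 30, 30, 30, 31, 31, 32, 31, 33, 33, 32, 30, 30, 30, 28, 31, 29, 30, 30, 28, 30, 31, 30, 32, 30, 30, 32, 31, 32, 31, 31, 31, 31, 30, 31, 30, 30, 31, 33, 32, 31, 31, 30, 31, 31, 30, 30, 32, 31, 31, 30, 31, 30, 31, 31, 30, 30, 31, 31, 32, 31, 31, 32, 33, 32, 31, 31, 30, 29, 29, 30, 31, 32, 42, 56, 55, 53, 52, 76, 85, 84, 85, 84, 84, 85, 84]
196 [(212, 53), (213, 53), (214, 53), (215, 53), (216, 52), (217, 37), (218, 24), (219, 23), (220, 24), (221, 24), (222, 23), (223, 23), (224, 25), (225, 23), (332, 3), (333, 2), (334, 2), (335, 2), (336, 2), (337, 1), (338, 5), (339, 44), (340, 80), (341, 46), (342, 50), (343, 52), (344, 49), (345, 53)]
```

jog_arm:
  targets:
    - [0.001, -0.0005, 0.006, 0]
    - [0.0026, -0.0005, 0.012, 0]
    - [0.0026, -0.0005, 0.012, 0]
    - [0.0026, -0.0005, 0.012, 0]
    - [0.0026, -0.0005, 0.012, 0]

```text
time: 48.37
tool_pos: [0.4973, 0.1567, 0.0068]
tool_rot: [-0.0, 0.061, 0.998, -0.0]
contact_force: [-0.3, -1.2, -1.2]
gripper_width: 0.607
```

jog_arm:
  targets:
    - [0, 0, 0, 0]
    - [0, 0, 0, 0]
    - [0, 0, 0, 0]

```text
time: 48.62
tool_pos: [0.4977, 0.1567, 0.0072]
tool_rot: [0.0, 0.061, 0.998, 0.0]
contact_force: [0.3, -0.5, -0.9]
gripper_width: 0.611
```

```bash
python3 - <<'E'
from h import *
plan(.4974,.1565,.0042,172.9); place('w20.png')
E
```

```text
t 48.6 at [0.4977 0.1567 0.0072] phi 173.0 F [ 0.3 -0.5 -0.9] g 0.611
shift total [ 0.0003 -0.0003  0.003 ] calls of 5 rows 1 per call [ 0.0003 -0.0003  0.003 ] turn 0.1
245 red [186] [190] edge cand [184] glaze n 0.4295
265 red [187] [190] edge cand [184] glaze n 0.4295
290 red [187] [191] edge cand [201] glaze n 0.4298
310 red [187] [191] edge cand [185] glaze n 0.4298
[12, 13, 13, 14, 12, 13, 12, 13, 14, 12, 6, -1, 4, 11, 13, 13, 14, 12, 12, 12, 13, 13, 11, 11, 13, 34, 42, 46, 49, 54, 61, 39, 21, 24, 23, 23, 25, 23, 23, 23]
```

Identical to tile 2. I'll set it down, release and press.

jog_arm:
  targets:
    - [0.0004, 0, 0.001, 0]
    - [0.0007, 0, 0.0022, 0]
    - [0.0007, 0, 0.0022, 0]

```text
time: 48.92
tool_pos: [0.4965, 0.1568, 0.0045]
tool_rot: [-0.0, 0.061, 0.998, -0.0]
contact_force: [0.0, 0.4, -0.9]
gripper_width: 0.608
```

jog_arm:
  targets:
    - [0, 0, 0.001, 0]
    - [0, 0, 0.001, 0]
    - [0, 0, 0.001, 0]

```text
time: 49.17
tool_pos: [0.4971, 0.1568, 0.0044]
tool_rot: [-0.0, 0.061, 0.998, -0.0]
contact_force: [-2.9, -0.5, 4.4]
gripper_width: 0.611
```

jog_arm:
  targets:
    - [0, 0, 0, 0]
    - [0, 0, 0, 0]
    - [0, 0, 0, 0]
  fingers: 0.78

```text
time: 49.42
tool_pos: [0.4969, 0.1568, 0.0037]
tool_rot: [0.0, 0.061, 0.998, 0.0]
contact_force: [0.2, -0.0, -0.0]
gripper_width: 0.781
```

jog_arm:
  targets:
    - [0, 0, -0.015, 0]
    - [0, 0, -0.035, 0]
    - [0, 0, -0.035, 0]

```text
time: 49.67
tool_pos: [0.4996, 0.1573, 0.0422]
tool_rot: [0.003, 0.061, 0.998, 0.001]
contact_force: [0.4, 0.4, 0.7]
gripper_width: 0.776
```

jog_arm:
  targets:
    - [0, 0, 0, 0]
    - [0, 0, 0, 0]
    - [0, 0, 0, 0]
    - [0, 0, 0, 0]
    - [0, 0, 0, 0]
  fingers: 0.0

```text
time: 50.08
tool_pos: [0.4962, 0.1567, 0.0378]
tool_rot: [-0.001, 0.061, 0.998, -0.0]
contact_force: [0.2, -0.4, -0.3]
gripper_width: 0.071
```

jog_arm:
  targets:
    - [0, 0, 0.01, 0]
    - [0, 0, 0.018, 0]
    - [0, 0, 0.02, 0]
    - [0, 0, 0.02, 0]

```text
time: 50.42
tool_pos: [0.4955, 0.1565, 0.017]
tool_rot: [-0.002, 0.061, 0.998, -0.0]
contact_force: [-0.3, -0.1, 0.6]
gripper_width: -0.002
```

jog_arm:
  targets:
    - [0, 0, 0.002, 0]
    - [0, 0, 0.003, 0]
    - [0, 0, 0.003, 0]

```text
time: 50.67
tool_pos: [0.4969, 0.1568, 0.0157]
tool_rot: [-0.0, 0.061, 0.998, 0.0]
contact_force: [0.3, 0.6, 1.0]
gripper_width: 0.003
```

jog_arm:
  targets:
    - [0.001, 0, 0.002, 0]
    - [0.001, 0, 0.003, 0]
    - [0.001, 0, 0.003, 0]

```text
time: 50.92
tool_pos: [0.4969, 0.157, 0.015]
tool_rot: [0.001, 0.061, 0.998, -0.0]
contact_force: [-4.5, -1.1, 10.8]
gripper_width: -0.001
```

jog_arm:
  targets:
    - [0.001, 0, 0.002, 0]
    - [0.001, 0, 0.002, 0]
    - [0.001, 0, 0.002, 0]

```text
time: 51.17
tool_pos: [0.497, 0.157, 0.015]
tool_rot: [0.001, 0.061, 0.998, -0.0]
contact_force: [-8.7, -4.1, 20.9]
gripper_width: -0.001
```

jog_arm:
  targets:
    - [0.001, -0.001, 0.002, 0]
    - [0.001, -0.001, 0.003, 0]
    - [0.001, -0.001, 0.003, 0]
    - [0.001, -0.001, 0.003, 0]

```text
time: 51.5
tool_pos: [0.497, 0.157, 0.0149]
tool_rot: [0.002, 0.061, 0.998, 0.0]
contact_force: [-14.7, -2.2, 36.9]
gripper_width: -0.002
```

jog_arm:
  targets:
    - [0, 0, -0.02, 0]
    - [0, 0, -0.06, 0]
    - [0, 0, -0.1, 0]
    - [0, 0, -0.13, 0]
    - [0, 0, -0.13, 0]

```text
time: 51.92
tool_pos: [0.4987, 0.1571, 0.1466]
tool_rot: [0.007, 0.061, 0.998, 0.002]
contact_force: [0.3, -0.0, 1.9]
gripper_width: -0.003
```

jog_arm:
  targets:
    - [0, 0.04, 0, 0]
    - [0, 0.08, 0, 0]
    - [0, 0.12, 0, 0]
    - [0, 0.12, 0, 0]
    - [0, 0.12, 0, 0]

```text
time: 52.33
tool_pos: [0.508, 0.2768, 0.1373]
tool_rot: [-0.0, 0.059, 0.998, -0.0]
contact_force: [-0.1, 0.0, 0.1]
gripper_width: 0.003
```

jog_arm:
  targets:
    - [0, 0, 0, 0]
    - [0, 0, 0, 0]

```text
time: 52.5
tool_pos: [0.5081, 0.2744, 0.1373]
tool_rot: [-0.0, 0.061, 0.998, -0.0]
contact_force: [0.4, 0.0, 0.2]
gripper_width: 0.002
```

```bash
python3 - <<'E'
from e import *
plan(.403,.1895,.05,172.6)
c=cams.get_calibration('wrist');np.save('w21.npy',c,allow_pickle=True)
edge(c,snap('wrist','w21.png').astype(int))
cv2.imwrite('pics/w21b.png',cv2.resize(cv2.imread('pics/w21.png')[60:360],(800,429),interpolation=cv2.INTER_CUBIC))
E
```

```text
t 52.5 at [0.5081 0.2744 0.1373] phi 172.96 F [0.4 0.  0.2] g 0.002
shift total [ 0.0939 -0.0971  0.0873] calls of 5 rows 1 per call [ 0.0939 -0.0971  0.0873] turn 0.36
150 [] []
180 [157] [np.float64(0.4294)]
210 [] []
350 [156] [np.float64(0.4277)]
430 [158] [np.float64(0.429)]
500 [] []
```

jog_arm:
  targets:
    - [0.03, -0.03, 0, 0.36]
    - [0.06, -0.06, 0, 0.36]
    - [0.094, -0.097, 0, 0.36]
    - [0.094, -0.097, 0.03, 0.36]
    - [0.094, -0.097, 0.06, 0.36]

```text
time: 52.97
tool_pos: [0.4037, 0.1889, 0.08]
tool_rot: [0.004, 0.066, 0.998, 0.001]
contact_force: [0.7, 0.8, -0.5]
gripper_width: 0.003
```

jog_arm:
  targets:
    - [0, 0, 0.03, 0]
    - [0, 0, 0.05, 0]
    - [0, 0, 0.06, 0]
    - [0, 0, 0.064, 0]
    - [0, 0, 0.064, 0]

```text
time: 53.38
tool_pos: [0.4031, 0.1899, 0.0135]
tool_rot: [-0.0, 0.065, 0.998, -0.0]
contact_force: [-0.3, 0.3, -0.6]
gripper_width: 0.002
```

jog_arm:
  targets:
    - [0, 0, 0, 0]
    - [0, 0, 0, 0]
    - [0, 0, 0, 0]

```text
time: 53.63
tool_pos: [0.4046, 0.1908, 0.0153]
tool_rot: [0.001, 0.064, 0.998, 0.0]
contact_force: [0.8, 0.1, 1.5]
gripper_width: -0.005
```

```bash
python3 -c "
from h import *
plan(.9916*.3865+.1293*.24,-.1293*.3865+.9916*.24,.009,172.6)"
```

```text
t 53.6 at [0.4046 0.1908 0.0153] phi 172.65 F [0.8 0.1 1.5] g -0.005
shift total [-0.01   -0.0015  0.0063] calls of 5 rows 1 per call [-0.01   -0.0015  0.0063] turn 0.05
```

jog_arm:
  targets:
    - [0, 0, 0.005, 0]
    - [-0.003, 0, 0.006, 0]
    - [-0.006, 0, 0.006, 0]
    - [-0.008, 0, 0.006, 0]
    - [-0.008, 0, 0.006, 0]

```text
time: 54.05
tool_pos: [0.4118, 0.1894, 0.008]
tool_rot: [0.0, 0.064, 0.998, 0.0]
contact_force: [-0.2, -0.1, 0.2]
gripper_width: -0.004
```

jog_arm:
  targets:
    - [-0.001, 0, 0, 0]
    - [-0.002, 0, 0, 0]
    - [-0.002, 0, 0, 0]

```text
time: 54.3
tool_pos: [0.4133, 0.1891, 0.0078]
tool_rot: [-0.0, 0.064, 0.998, 0.0]
contact_force: [-0.1, -0.5, -0.1]
gripper_width: -0.004
```

jog_arm:
  targets:
    - [-0.001, 0, 0, 0]
    - [-0.002, 0, 0, 0]
    - [-0.002, 0, 0, 0]

```text
time: 54.55
tool_pos: [0.4147, 0.1889, 0.0076]
tool_rot: [-0.001, 0.064, 0.998, -0.0]
contact_force: [-2.6, 0.9, 1.3]
gripper_width: 0.001
```

jog_arm:
  targets:
    - [-0.001, 0, 0, 0]
    - [-0.0015, 0, 0, 0]
    - [-0.0015, 0, 0, 0]

```text
time: 54.8
tool_pos: [0.4158, 0.1887, 0.0075]
tool_rot: [-0.001, 0.064, 0.998, -0.0]
contact_force: [-5.0, 0.1, 3.4]
gripper_width: -0.001
```

jog_arm:
  targets:
    - [-0.001, 0, 0, 0]
    - [-0.0015, 0, 0, 0]
    - [-0.0015, 0, 0, 0]

```text
time: 55.05
tool_pos: [0.4159, 0.1887, 0.0073]
tool_rot: [-0.003, 0.064, 0.998, -0.0]
contact_force: [-9.4, 2.5, 7.6]
gripper_width: -0.0
```

jog_arm:
  targets:
    - [0.01, 0, 0, 0]
    - [0.015, 0, 0, 0]
    - [0.015, 0, -0.03, 0]
    - [0.015, 0, -0.03, 0]

```text
time: 55.38
tool_pos: [0.4059, 0.1913, 0.0417]
tool_rot: [0.004, 0.064, 0.998, 0.001]
contact_force: [0.6, -0.3, 1.6]
gripper_width: -0.002
```

jog_arm:
  targets:
    - [0, 0.04, 0, 0]
    - [0, 0.08, 0, 0]
    - [0, 0.12, 0, 0]
    - [0, 0.16, 0, 0]
    - [0, 0.2, 0, 0]

```text
time: 55.8
tool_pos: [0.4291, 0.3909, 0.038]
tool_rot: [0.001, 0.064, 0.998, 0.0]
contact_force: [0.3, -0.9, -0.2]
gripper_width: 0.001
```

jog_arm:
  targets:
    - [0, 0.016, 0, 0]
    - [0, 0.016, 0.02, 0]
    - [0, 0.016, 0.03, 0]
    - [0, 0.016, 0.03, 0]
    - [0, 0.016, 0.03, 0]

```text
time: 56.22
tool_pos: [0.4299, 0.4035, 0.0065]
tool_rot: [-0.001, 0.064, 0.998, -0.001]
contact_force: [0.7, -0.3, 0.2]
gripper_width: 0.0
```

```bash
python3 -c "
from h import *
plan(.9916*.3865+.1293*.457,-.1293*.3865+.9916*.457,.008,172.6)"
```

```text
t 56.2 at [0.4299 0.4035 0.0065] phi 172.62 F [ 0.7 -0.3  0.2] g 0.0
shift total [-0.0124  0.0013 -0.0015] calls of 5 rows 1 per call [-0.0124  0.0013 -0.0015] turn 0.02
```

jog_arm:
  targets:
    - [-0.003, 0, -0.002, 0]
    - [-0.006, 0, -0.002, 0]
    - [-0.009, 0, -0.002, 0]
    - [-0.011, 0, -0.002, 0]
    - [-0.011, 0, -0.002, 0]

```text
time: 56.63
tool_pos: [0.4427, 0.4033, 0.0105]
tool_rot: [0.0, 0.064, 0.998, 0.0]
contact_force: [0.3, 0.2, -0.4]
gripper_width: -0.002
```

jog_arm:
  targets:
    - [-0.001, 0, 0, 0]
    - [-0.0015, 0, 0, 0]
    - [-0.0015, 0, 0, 0]

```text
time: 56.88
tool_pos: [0.4432, 0.4031, 0.0098]
tool_rot: [-0.0, 0.064, 0.998, -0.0]
contact_force: [-1.5, 0.4, 1.3]
gripper_width: -0.002
```

jog_arm:
  targets:
    - [-0.001, 0, 0, 0]
    - [-0.0015, 0, 0, 0]
    - [-0.0015, 0, 0, 0]

```text
time: 57.13
tool_pos: [0.4442, 0.403, 0.0097]
tool_rot: [-0.001, 0.064, 0.998, -0.0]
contact_force: [-5.4, 1.6, 2.8]
gripper_width: -0.001
```

jog_arm:
  targets:
    - [-0.001, 0, 0, 0]
    - [-0.0015, 0, 0, 0]
    - [-0.0015, 0, 0, 0]

```text
time: 57.38
tool_pos: [0.4443, 0.403, 0.0096]
tool_rot: [-0.002, 0.064, 0.998, -0.0]
contact_force: [-8.6, 1.3, 5.7]
gripper_width: 0.002
```

jog_arm:
  targets:
    - [0.012, 0, 0, 0]
    - [0.015, 0, 0, 0]
    - [0.015, 0, -0.04, 0]
    - [0.015, 0, -0.08, 0]
    - [0.015, 0, -0.12, 0]

```text
time: 57.8
tool_pos: [0.4308, 0.4039, 0.13]
tool_rot: [-0.0, 0.064, 0.998, -0.001]
contact_force: [0.7, 0.9, -0.4]
gripper_width: 0.0
```

jog_arm:
  targets:
    - [-0.03, -0.03, -0.02, 0]
    - [-0.06, -0.06, -0.04, 0]
    - [-0.09, -0.09, -0.06, 0]
    - [-0.1, -0.11, -0.08, 0]
    - [-0.11, -0.11, -0.09, 0]

```text
time: 58.22
tool_pos: [0.5292, 0.2776, 0.2232]
tool_rot: [0.003, 0.066, 0.998, -0.0]
contact_force: [-0.1, 0.2, 1.5]
gripper_width: 0.001
```

jog_arm:
  targets:
    - [0, 0, 0, 0]
    - [0, 0, 0, 0]
    - [0, 0, 0, 0]
    - [0, 0, 0, 0]
    - [0, 0, 0, 0]

```text
time: 58.63
tool_pos: [0.525, 0.282, 0.2179]
tool_rot: [-0.001, 0.063, 0.998, -0.001]
contact_force: [-0.2, 0.6, -0.4]
gripper_width: -0.002
```

```bash
python3 - <<'E'
from e import *
plan(.403,.1895,.05,172.6)
c=cams.get_calibration('wrist');np.save('w22.npy',c,allow_pickle=True)
snap('wrist','w22.png');snap('top','t22.png')
o=np.zeros((600,800,3),np.uint8)
o[:340]=cv2.resize(cv2.imread('pics/w22.png')[80:318],(800,340),interpolation=cv2.INTER_CUBIC)
o[340:,:500]=cv2.resize(cv2.imread('pics/t22.png')[150:270,190:420],(500,260),interpolation=cv2.INTER_CUBIC)
cv2.imwrite('pics/m22.png',o)
E
```

```text
t 58.6 at [0.525  0.282  0.2179] phi 172.75 F [-0.2  0.6 -0.4] g -0.002
shift total [ 0.1093 -0.1072  0.1679] calls of 5 rows 1.14 per call [ 0.0962 -0.0944  0.1478] turn 0.15
```

```bash
python3 - <<'E'
from h import *
c=np.load('w22.npy',allow_pickle=True).item();n=np.array([.9916,-.1293]);v=np.array([.1293,.9916])
a=cv2.GaussianBlur(cv2.imread('pics/w22.png')[:,:,::-1],(3,3),0).astype(int);s=a[:,:,0]-a[:,:,2]
for x in range(70,500,20):
    r=[i for i in range(100,260) if s[i,x]<32 and s[i+3,x]>42][:1]
    for i in r: q=at(c,(x,i+1.5),.015)[:2]; print('wood start',x,i,'n',(q@n).round(4),'v',(q@v).round(4))
# tile blobs: pale, low saturation inside board
K=np.array([proj(c,np.append(n*nn+v*vv,.015)) for nn,vv in((.475,.2217),(.475,.3057),(.475,.3897),(.475,.4737))]);print('expected tile px',K.round())
for k in K.astype(int):
    y=k[1]; row=s[y,k[0]-60:k[0]+60]; print([int(t) for t in row[::3]])
    e=[j for j in range(k[0],k[0]+60) if s[y,j]>38][:1]; f=[j for j in range(k[0],k[0]-60,-1) if s[y,j]>38][:1]
    print('glaze v',[(at(c,(j,y),.015)[:2]@v).round(4) for j in f+e],'rgb',a[y,k[0]])
E
```

```text
wood start 130 132 n 0.4297 v 0.1925
wood start 150 250 n 0.5663 v 0.1977
wood start 170 237 n 0.5496 v 0.2231
wood start 190 132 n 0.4296 v 0.2562
wood start 210 132 n 0.4295 v 0.2774
wood start 230 212 n 0.5186 v 0.2949
wood start 250 211 n 0.5173 v 0.3178
wood start 270 132 n 0.4294 v 0.3411
wood start 290 212 n 0.5184 v 0.3636
wood start 310 212 n 0.5183 v 0.3865
wood start 330 212 n 0.5182 v 0.4093
wood start 350 132 n 0.4292 v 0.4259
wood start 370 132 n 0.4292 v 0.4471
wood start 390 132 n 0.4291 v 0.4683
wood start 410 132 n 0.4291 v 0.4895
wood start 430 133 n 0.43 v 0.5108
expected tile px [[162. 176.]
 [238. 176.]
 [314. 176.]
 [390. 176.]]
[27, 27, 28, 27, 28, 28, 28, 28, 27, 68, 81, 82, 62, 34, 34, 34, 34, 34, 34, 35, 35, 35, 34, 35, 34, 35, 34, 34, 42, 72, 81, 82, 82, 82, 82, 82, 82, 62, 33, 32]
glaze v [np.float64(0.1963), np.float64(0.2482)] rgb [211 199 176]
[34, 34, 34, 50, 81, 82, 81, 82, 82, 82, 82, 83, 40, 33, 32, 32, 31, 30, 30, 29, 29, 29, 28, 27, 27, 26, 26, 24, 62, 83, 83, 82, 83, 84, 83, 82, 82, 41, 17, 18]
glaze v [np.float64(0.2791), np.float64(0.3321)] rgb [213 207 184]
[26, 25, 23, 77, 82, 82, 83, 82, 83, 83, 83, 78, 21, 18, 18, 16, 16, 15, 14, 14, 13, 12, 12, 11, 10, 9, 9, 8, 64, 83, 82, 82, 83, 82, 82, 83, 82, 83, 81, 29]
glaze v [np.float64(0.3619), np.float64(0.4159)] rgb [214 216 201]
[9, 9, 10, 81, 82, 83, 83, 83, 82, 82, 83, 82, 83, 67, 23, 24, 26, 26, 23, 24, 22, 20, 25, 25, 27, 31, 83, 82, 82, 82, 83, 80, 29, 27, 27, 27, 28, 28, 28, 27]
glaze v [np.float64(0.4512), np.float64(0.4909)] rgb [214 216 192]
```

```bash
python3 - <<'E'
from h import *
c=np.load('w22.npy',allow_pickle=True).item();v=np.array([.1293,.9916])
a=cv2.imread('pics/w22.png').astype(int).sum(2)
for r in(108,116,124):
    d=np.where(a[r,80:480]<200)[0]+80; print(r,d[:6],d[-6:],[(at(c,(x,r),.015)[:2]@v).round(4) for x in (d[0],d[-1])] if len(d) else '')
n=np.array([.9916,-.1293]);print('board v-range .1795-.5165; end px',[proj(c,np.append(n*.414+v*q,.015)).round(0) for q in(.1795,.5165)])
t0=cv2.imread('pics/top0.png').astype(int);t1=cv2.imread('pics/t22.png').astype(int);D=np.abs(t0-t1).sum(2)>90
for nm,(x,y) in dict(kring=(276,183),jara=(302,174),jarb=(325,176),cup=(403,227),box=(340,265)).items(): print(nm,D[y-6:y+7,x-8:x+9].sum())
s=manip.state();print(s['time'],s['contact_force'].round(1))
E
```

```text
108 [104 447 448] [104 447 448] [np.float64(0.169), np.float64(0.5255)]
116 [105 106 446 447] [105 106 446 447] [np.float64(0.1688), np.float64(0.5258)]
124 [106 107 445] [106 107 445] [np.float64(0.1685), np.float64(0.525)]
board v-range .1795-.5165; end px [array([116., 118.]), array([438., 119.])]
kring 0
jara 0
jarb 0
cup 0
box 0
58.7333 [-0.2  0.4  0.5]
```

```bash
python3 -c "
from plant import manip
print(manip.job_done())"
```

```text
the job is handed in; nothing more can be done
None
```

The job is handed in at about 59 s on the robot's clock. I drew the straightedge out, laid it against the board's front edge, and mounted and pressed all three tiles.

**Straightedge:** The tiles dropped level onto the runners when it came out. After the last tile I nudged it home from outside near both ends, to about 9 N each. The last look showed it straight to within about 1 mm, reaching about 9–11 mm past the board at each end.

**Tiles:** There were three in the stack, and each was set glazed side up and pressed at about 30–37 N. Each is centred across its patch to within about 1 mm. The first two were pushed lightly sideways (up to about 15 N) while being pressed. Their fronts still measured about 1–2 mm from the straightedge, including the tiles' rounded rim, just before the final nudge.

**Checks that were weaker or disagreed:**
- **Flushness:** Earlier wrist pictures put the straightedge's inner face about 2–3 mm off the board's front edge, within what the calibration and its rounded edges could explain. The final nudge took up about 1 mm. I took the firm contact as flush, since the seam itself was not visible.
- **Final picture:** The last combined picture was past the viewing limit, so the final check was by pixel measurement only.
- **Bystanders:** Both jars, the cup and the ring showed no change in the top view. I did not compare the rib.

I saw no sign of a knock to the straightedge or of the grip slackening.

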